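# Reload the ratcheted tea carousel

### The arm

A 6-joint arm with a two-finger parallel gripper is mounted at the origin on a cart in front of the work surface, level with it; the furniture and walls round the work are solid. World frame = base frame: x ahead of the robot, y to its left, z up, the work surface at z = 0. Lengths are in m, angles in rad, forces in N, time in s.
With the tool pointing down it reaches from about 0.425 to 0.95 m from the base axis. Payload 3.5 kg.
Tool frame: the origin (TCP) lies at the very end of the fingers, on their centre line; the grasp point (between the pads) lies ctrl.tcp_to_grasp behind it (ctrl.tcp_to_grasp is the distance from the TCP to the grasp point, in m); z points along the fingers, y is the line along which they close (so a half turn about z gives the same grasp; the last joint's range is limited). The gripper opens to 85 mm and grips with 20 to 120 N. Pads are 22 mm wide; open, the fingers measure 114 mm over their backs; the gripper's body (76 mm by 85 mm) begins 54 mm behind the grasp point. The pads swing forward as they close: fully open they stand 13 mm farther back than shut.
Start: joints at [1.019, 0.286, 1.577, -0, 1.279, -0.15], TCP at [0.264, 0.621, 0.231] pointing down, gripper open.
Joint ranges: [-2.77, 2.77], [-0.9, 2.22], [0.21, 2.48], [-1.53, 4.67], [0.24, 2.81], [-2.84, 2.84]. Speed limits (rad/s): [2.79, 2.79, 3.14, 3.14, 3.14, 3.14].

### API

Orientations are given as a unit quaternion [x, y, z, w].
In Python, from plant import ctrl gives the robot as it stands.
- The arm moves only by the shell command python3 -m inch 'ROWS' [FORCE]. ROWS is JSON, a list of rows, each an object with "slide": the shift along the tool's x, y, z in cm, a list of three; "turn": the turn about the tool's z in rad; "grip": the finger opening in cm, from 0 to 8.54. A call has 1 to 20 rows; each row is the pose to reach, as a shift and turn from the pose commanded when the call began, along the tool's axes at that moment; what a row does not reach only later rows make up. A row lasts 1/10 s, in which the tool goes at most 50 mm and 8.59 degrees, less where a joint would pass 70% of its speed; a pose out of reach is approached as far as the arm can. A call with a gripper value outside its range is refused whole. The fingers move at their own pace and stop on an object; FORCE is the grip in N (left out, the last holds). Time passes only in rows, so rows that repeat a pose let the fingers close. It gives the time, the measured TCP pose, the force, the opening and the grip force at its end, in the units of the state.
- ctrl.get_state(): the state, without advancing time (a new reading comes with each control period).
- ctrl.read_camera(name): name is "scene" or "top" or "wrist"; returns (picture, depth): 420x560x3 uint8, red, green, blue; 420x560 float32, m along the optical axis (not along the pixel's ray), 0 where there is no reading.
- ctrl.camera_info(name): a dict with "K" (3x3 intrinsics, pixels), "D" ([k1, k2, p1, p2, k3] as OpenCV has them; the pictures are not rectified), "camera_from_world" (4x4, takes a point from world to camera coordinates); the wrist camera has in their place "T_tool_cam" (4x4, takes a point from camera to tool coordinates, whose origin is the TCP and whose axes are the flange's). Camera axes: x right, y down, z forward; pixel columns grow to the right and rows downward; lengths in m; the calibration is good to about 2 mm. A picture is of the moment at which its call begins: read the wrist's pose just before it. camera_info takes no time and is no camera call.
- ctrl.sign_off(): hands the job in; it is judged then, once.
The state is a dict: "time": time; "qpos": joint angles; "dq": joint speeds; "joint_efforts": joint torques, N m; "eef_pos": TCP position; "tcp_rot": TCP orientation; "contact_force": force on the tool from outside, world axes, zero at the start; "wrist_torque": the same for the moment, N m; "opening": opening from 0.0 (shut) to 1.0 (fully open); "finger_force": force on a finger pad.
Only numpy, scipy, OpenCV 4.12 (cv2) and the standard library are available. Lean on these libraries where they do the work, as an engineer would, in place of code of your own. Each camera call takes 0.05 s, during which the arm holds its last target. There are 200 camera calls.

### The job

Move every slim tea tin from the wooden rack into the revolving tea carousel through the window in its white cover: stand one tin fully home in the pocket that is under the window now, then, with the pawl down, turn the knob clockwise one click to bring up the next pocket, and so on, no pocket skipped. Once all the tins are in, and not before, tip the pawl's red ball over to free the ratchet, turn the knob back anticlockwise right to its stop, and tip the pawl down onto the ratchet again. Finish with the blue hatch plate seated squarely in the window, and do not disturb the mugs and the food tin.

Things in the scene. Friction and masses are not known exactly. Their poses are not given: they have to be found in the camera images.
- housing: Fixed carousel frame: dark base and white cover, both 300 x 300 mm, on corner posts; cover 108 (underside) to 114 mm (top) high. Origin: middle of the underside, on the carousel's upright axis; its -x side is the front. The cover's window spans x = -127 to -53, y = -68 to 68 mm here; tins can enter only there.
- window (a point): Middle of the window in the cover (housing x = -90, y = 0 mm), at the height of the cover's underside, 108 mm; axes as the housing's. A seated hatch has its origin here.
- knob_grip (a point): Point on the carousel's axis, 178 mm high; its axes turn with the carousel. The knob is a black bar 50 mm long (this frame's x), 16 mm thick (y), 158 to 192 mm high, a red mark on top at its -x end. Under it: flange of radius 24 mm (153 to 159 mm high), brass ratchet wheel of radius 43 mm (124 to 134 mm high, six ramped teeth 8 mm higher).
- carousel (a joint): Angle of pockets, knob and ratchet wheel (one part), rad, growing clockwise seen from above: 0 home stop, 3.5 other stop; starts at 0 to 0.2. Stays where left (friction 0.06 N m). A click is 1.047: pocket k stands under the window in line with the housing's x at k x 1.047; there (from 0.02 before) the pawl has dropped and bars turning back. Turn 0.05 to 0.1 past it to be sure.
- pocket0 (a point): Middle of the floor of pocket 0, 20 mm high, 90 mm from the axis; axes as knob_grip. Its long way (radial) is this frame's x. Under the window at the start. Each pocket is an upright slot, inside 66 mm long and 16 mm wide, walls up to 58 mm high with lips flared to 28 mm wide at the mouth, 60 mm high.
- pocket1 (a point): Middle of the floor of pocket 1, 20 mm high, 90 mm from the axis; axes as knob_grip. Its long way (radial) lies 60 degrees anticlockwise from this frame's x. Under the window after 1 click; inside as pocket 0.
- pocket2 (a point): Middle of the floor of pocket 2, 20 mm high, 90 mm from the axis; axes as knob_grip. Its long way (radial) lies 120 degrees anticlockwise from this frame's x. Under the window after 2 clicks; inside as pocket 0.
- pocket3 (a point): Middle of the floor of pocket 3, 20 mm high, 90 mm from the axis; axes as knob_grip. Its long way (radial) lies 180 degrees anticlockwise from this frame's x. Under the window after 3 clicks; inside as pocket 0.
- pawl (a joint): Pawl angle, rad: about 0 with its steel arm down on the ratchet wheel (up to 0.12 on a tooth), 1.15 tipped right back (freed). Its own weight holds it on either side: above 0.75 it falls back and stays freed, below 0.45 it falls onto the ratchet. Moving it takes less than 1 N.
- pawl_pivot (a point): The pawl's level hinge pin, on the housing at x = -18, y = 91 mm, 150 mm high. The ball swings in the upright plane through it along the housing's direction (-sin 35 deg, cos 35 deg) = outward, away from the knob. Steel cheeks beside it, 24 mm over both, up to 158 mm high.
- pawl_ball (a point): Centre of the red ball (radius 10 mm) on the pawl's lever (7 mm rod). Pawl down: 24 mm inward of the pivot, 50 mm above it (200 mm high). Freed: 36 mm outward, 42 mm above it. Push the ball or rod outward to free the pawl, inward to put it down.
- tin_rack: Fixed dark wooden block 188 x 88 x 36 mm with four slots 28 mm deep in a row along its x axis, at x = -67.5, -22.5, 22.5, 67.5 mm; some are empty. Origin: middle of the underside. Tins stand across the row, rising 52 mm above the block.
- tea_green: Slim tea tin, green: upright slab 60 mm wide (x), 12 mm thick (y), 80 mm tall (z), 60 to 130 g. Origin: middle of its underside, 8 mm above the worktop in the rack. May be absent. Seated, its origin is at a pocket's floor point, its width radial, its top 100 mm high, 8 mm under the cover; either way round.
- tea_blue: Slim tea tin, blue: upright slab 60 mm wide (x), 12 mm thick (y), 80 mm tall (z), 60 to 130 g. Origin: middle of its underside, 8 mm above the worktop in the rack. May be absent. Seated, its origin is at a pocket's floor point, its width radial, its top 100 mm high, 8 mm under the cover; either way round.
- tea_red: Slim tea tin, red: upright slab 60 mm wide (x), 12 mm thick (y), 80 mm tall (z), 60 to 130 g. Origin: middle of its underside, 8 mm above the worktop in the rack. May be absent. Seated, its origin is at a pocket's floor point, its width radial, its top 100 mm high, 8 mm under the cover; either way round.
- tea_yellow: Slim tea tin, yellow: upright slab 60 mm wide (x), 12 mm thick (y), 80 mm tall (z), 60 to 130 g. Origin: middle of its underside, 8 mm above the worktop in the rack. May be absent. Seated, its origin is at a pocket's floor point, its width radial, its top 100 mm high, 8 mm under the cover; either way round.
- hatch: Loose hatch plate: blue plate 82 (x) x 154 (y) x 6 mm; under it a grey boss 69 x 131 x 6 mm that fits the window (74 x 136 mm); above it a wooden bar handle 50 mm long (x), 14 mm thick (y), 38 to 56 mm above the origin. Origin: middle of the boss's underside; 0.3 kg. Either way round. It may be knocked aside.
- mug_1: White mug with pale flowers, 62 x 88 x 50 mm, at the back right; leave alone. Origin: middle of its underside.
- mug_2: White mug with diamonds, 58 x 84 x 49 mm, at the back left; leave alone. Origin: middle of its underside.
- tin_1: Round food tin, 58 mm across, 72 mm tall, at the back right; leave alone. Origin: middle of its underside.
Things that resemble listed ones, but are neither listed nor needed, are in the scene too. Of the things shaped like the hatch, the blue one is meant.

How it is judged:
On the way, in this order (a step that is already met when the one before it is completed fails the run):
1. a tin stands in pocket 0, the carousel not yet advanced (distance between any of tea_green, tea_blue, tea_red, tea_yellow and pocket0 below 0.009 m and value of joint carousel below 0.7 rad), for 0.2 s.
2. the knob is advanced one click, the pawl down (value of joint carousel between 0.98 and 1.5 rad and value of joint pawl below 0.06 rad), for 0.2 s.
3. a tin stands in pocket 1 (distance between any of tea_green, tea_blue, tea_red, tea_yellow and pocket1 below 0.009 m), for 0.2 s.
4. all tins stand in pockets and the pawl is freed ((distance between tea_green and pocket0 below 0.009 m or distance between tea_green and pocket1 below 0.009 m or distance between tea_green and pocket2 below 0.009 m) and angle between each of tea_green, tea_blue, tea_red, tea_yellow's own z axis and vertical below 0.2 rad and (distance between tea_blue and pocket0 below 0.009 m or distance between tea_blue and pocket1 below 0.009 m or distance between tea_blue and pocket2 below 0.009 m) and (distance between tea_red and pocket0 below 0.009 m or distance between tea_red and pocket1 below 0.009 m or distance between tea_red and pocket2 below 0.009 m) and (distance between tea_yellow and pocket0 below 0.009 m or distance between tea_yellow and pocket1 below 0.009 m or distance between tea_yellow and pocket2 below 0.009 m) and value of joint pawl above 0.9 rad), for 0.2 s.
5. the carousel is turned back to its home stop ((distance between tea_green and pocket0 below 0.009 m or distance between tea_green and pocket1 below 0.009 m or distance between tea_green and pocket2 below 0.009 m) and angle between each of tea_green, tea_blue, tea_red, tea_yellow's own z axis and vertical below 0.2 rad and (distance between tea_blue and pocket0 below 0.009 m or distance between tea_blue and pocket1 below 0.009 m or distance between tea_blue and pocket2 below 0.009 m) and (distance between tea_red and pocket0 below 0.009 m or distance between tea_red and pocket1 below 0.009 m or distance between tea_red and pocket2 below 0.009 m) and (distance between tea_yellow and pocket0 below 0.009 m or distance between tea_yellow and pocket1 below 0.009 m or distance between tea_yellow and pocket2 below 0.009 m) and value of joint carousel below 0.1 rad), for 0.2 s.
At the end, for the whole second after the job is handed in: Every tin upright (0.2 rad) in one of pockets 0 to 2, origin within 9 mm of the floor point; carousel within 0.1 rad of the home stop; pawl down (below 0.15 rad); hatch at rest in the window, within 6 mm of the window point, 0.08 rad of square and 0.04 rad of flat (all of step 5 and value of joint pawl below 0.15 rad and distance between hatch and window below 0.006 m and angle between the x axis of hatch and the x axis of housing, either way round below 0.08 rad and angle between hatch's own z axis and vertical below 0.04 rad and linear speed of hatch below 0.01 m/s); the robot touches nothing.
It fails at once if the pawl is freed while a tin is still outside the carousel (value of joint pawl above 0.7 rad and horizontal distance between any of tea_green, tea_blue, tea_red, tea_yellow and knob_grip above 0.14 m).
It fails at once if a mug or the food tin is disturbed (distance of any of mug_1, mug_2, tin_1 from where it was at the start of the episode above 0.03 m or angle between any of mug_1, mug_2, tin_1's own z axis and vertical above 0.4 rad).
Of tea_green, tea_blue, tea_red, tea_yellow only 2 to 3 are there at a start; the rules pass over those that are not, and their reading is None.
At some moment in a run one of hatch may be knocked a few centimetres aside while the robot is not near it.
It also fails if it takes over 210 s, if anything falls off the work surface, if the arm or the gripper's body presses on something with over 40 N, if the wrist force passes 120 N, or if a joint passes its speed limit or range.

## Working session

There is one attempt and no reset: what is moved stays moved. The work goes in short steps, Python scripts to look and compute and a shell command to move; the robot and the scene stay as the last step left them, time stands still between calls to the robot, and variables do not carry over. Pictures are saved under pics/ and viewed, at most 20 in all, crops included, and the job is handed in when it is done.

```bash
ls; mkdir -p pics; cat > h.py <<'E'
import numpy as np, cv2, json
from plant import ctrl
from scipy.spatial.transform import Rotation as R
def snap(cam,name):
    s=ctrl.get_state(); im,d=ctrl.read_camera(cam)
    i=ctrl.camera_info(cam)
    if cam=='wrist':
        T=np.eye(4);T[:3,:3]=R.from_quat(s['tcp_rot']).as_matrix();T[:3,3]=s['eef_pos'];W=T@np.array(i['T_tool_cam'])
    else: W=np.linalg.inv(np.array(i['camera_from_world']))
    np.savez(f'pics/{name}.npz',im=im,d=d,W=W,K=np.array(i['K'],float),D=np.array(i['D'],float))
    cv2.imwrite(f'pics/{name}.png',im[:,:,::-1])
    return im,d
def crop(name,u0,v0,u1,v1,f,out):
    im=np.load(f'pics/{name}.npz')['im'][v0:v1,u0:u1,::-1]
    cv2.imwrite(f'pics/{out}.png',cv2.resize(im,None,fx=f,fy=f,interpolation=cv2.INTER_CUBIC))
def pts(name,uv,z=None):
    """world points: by depth (z None) or by crossing plane height z"""
    f=np.load(f'pics/{name}.npz');uv=np.array(uv,float).reshape(-1,2)
    n=cv2.undistortPoints(uv[:,None],f['K'],f['D'])[:,0]
    r=np.c_[n,np.ones(len(n))]
    W=f['W']
    if z is None:
        dd=np.array([f['d'][int(round(v)),int(round(u))] for u,v in uv]); return (r*dd[:,None])@W[:3,:3].T+W[:3,3]
    w=r@W[:3,:3].T; return W[:3,3]+w*((np.broadcast_to(z,len(w))-W[2,3])/w[:,2])[:,None]
def cloud(name):
    f=np.load(f'pics/{name}.npz');v,u=np.mgrid[0:420,0:560]
    return pts(name,np.c_[u.ravel(),v.ravel()]).reshape(420,560,3),f['im'],f['d']
def pose():
    s=ctrl.get_state();M=R.from_quat(s['tcp_rot']).as_matrix()
    return np.array(s['eef_pos']),M,s
def go(target,ang=None):
    """print slide cm to target TCP world, turn to make tool-y axis at world angle ang (mod pi)"""
    p,M,s=pose(); sl=M.T@(np.array(target)-p)*100
    out='slide %s'%np.round(sl,2)
    if ang is not None:
        ay=M[:,1]; d=(ang-np.arctan2(ay[1],ay[0])+np.pi/2)%np.pi-np.pi/2
        # turn about tool z (down): positive turn => world angle decreases
        out+=' turn %.3f (alt %.3f) q6 %.2f'%(-d,-d+np.pi*(1 if d>0 else -1),s['qpos'][5])
    print(out)
E
python3 - <<'E'
from h import *
snap('top','top1');snap('scene','sc1')
p,M,s=pose();print(p,M.round(3),ctrl.tcp_to_grasp,s['time'])
E
```

```text
pics
[0.26362908 0.62074565 0.23007354] [[-0.92   0.391 -0.001]
 [ 0.391  0.92  -0.002]
 [ 0.    -0.002 -1.   ]] 0.0187 0.1
```

View pics/top1.png

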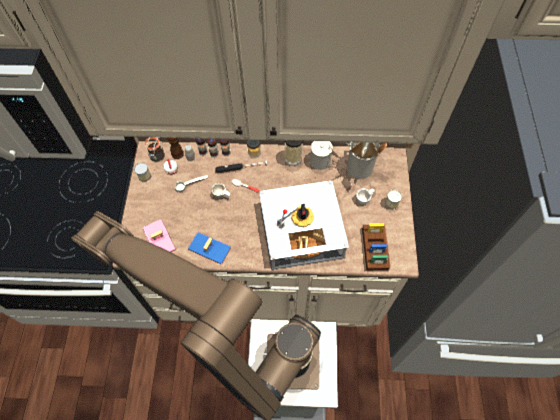

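View pics/sc1.png

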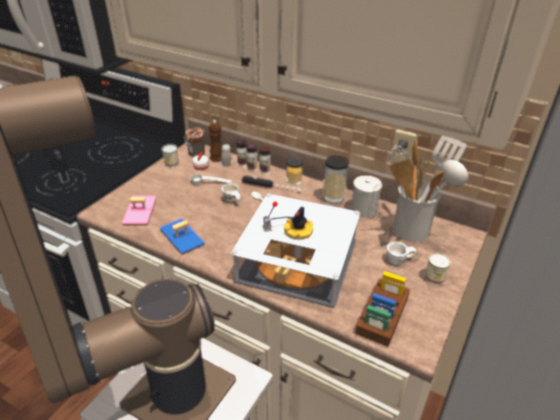

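The top view shows the housing at about (303,222), with its window at (308,241), the pawl ball at (285,212) and the knob at (303,213). The blue hatch is at (210,248). The rack is at (376,247) with yellow, blue and green tins. Next I'll enlarge this and measure.

```bash
python3 - <<'E'
from h import *
crop('top1',185,170,405,280,3.6,'c1')
P,im,d=cloud('top1')
hsv=cv2.cvtColor(im,cv2.COLOR_RGB2HSV)
print(np.load('pics/top1.npz')['W'].round(2))
# cover: points at z~.114
m=(abs(P[:,:,2]-.114)<.006)&(hsv[:,:,1]<60)&(hsv[:,:,2]>150)
n,l,st,c=cv2.connectedComponentsWithStats(m.astype(np.uint8)); k=1+st[1:,4].argmax()
q=P[l==k][:,:2].astype(np.float32);print('cover',cv2.minAreaRect(q),np.median(P[l==k][:,2]))
for nm,lo,hi in (('rack',.02,.05),('rackall',.02,.1)):
    w=(P[:,:,2]>lo)&(P[:,:,2]<hi);sub=np.zeros_like(w);sub[218:275,358:392]=1
    q=P[w&sub][:,:2].astype(np.float32);print(nm,cv2.minAreaRect(q))
for nm,h0,h1,box in (('hatch',100,125,(185,230,235,265)),):
    w=(hsv[:,:,0]>=h0)&(hsv[:,:,0]<=h1)&(hsv[:,:,1]>120);sub=np.zeros_like(w);u0,v0,u1,v1=box;sub[v0:v1,u0:u1]=1
    Q=P[w&sub];print(nm,cv2.minAreaRect(Q[:,:2].astype(np.float32)),np.median(Q[:,2]))
print(pts('top1',[(376,228),(377,247),(378,259),(285,212),(303,213)]).round(3))
E
```

```text
[[ 0.04 -0.88  0.47 -0.37]
 [-1.   -0.03  0.03  0.02]
 [-0.01 -0.47 -0.88  1.84]
 [ 0.    0.    0.    1.  ]]
cover ((0.524743914604187, -0.025320962071418762), (0.3030969202518463, 0.3007628619670868), 11.57373332977295) 0.11329547985889021
rack ((0.4490728974342346, -0.3216135501861572), (0.19078108668327332, 0.09168215095996857), 2.6400773525238037)
rackall ((0.4490728974342346, -0.3216135501861572), (0.19078108668327332, 0.09168215095996857), 2.6400773525238037)
hatch ((0.43186575174331665, 0.3481868803501129), (0.15556447207927704, 0.0843617245554924), 67.87947082519531) 0.010923747227705616
[[ 0.516 -0.319  0.063]
 [ 0.423 -0.314  0.086]
 [ 0.377 -0.317  0.077]
 [ 0.501  0.043  0.206]
 [ 0.505 -0.024  0.194]]
```

View pics/c1.png

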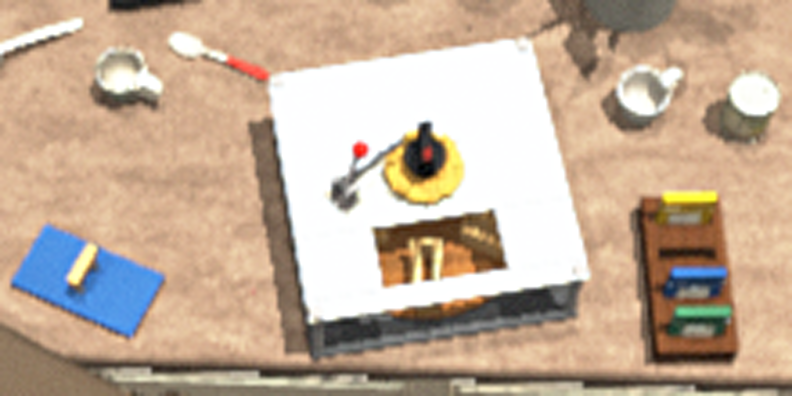

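The crop shows the tins in the rack from back to front: yellow, an empty slot, blue, green. The handle of the hatch is at crop (82,265). The knob mark faces the front window, so the carousel is near 0. The cover measures 300 x 300 mm and 113 mm high, and the rack 188 x 88 mm, so these measurements check out.

```bash
python3 - <<'E'
from h import *
print(np.array(ctrl.camera_info('wrist')['T_tool_cam']).round(3), ctrl.camera_info('wrist')['K'])
a=np.deg2rad(101.57)
go([.45,.25,.30],a);go([.44,-.045,.30],a);go([.45,-.32,.30],np.deg2rad(2.64));print(ctrl.get_state()['qpos'])
E
```

```text
[[-0.001 -0.958 -0.285  0.071]
 [ 1.    -0.    -0.     0.001]
 [ 0.    -0.285  0.958 -0.142]
 [ 0.     0.     0.     1.   ]] [[292.85412107   0.         278.14933358]
 [  0.         292.85412107 209.59450512]
 [  0.           0.           1.        ]]
slide [-31.65 -26.85  -6.95] turn -0.604 (alt 2.538) q6 -0.15
slide [-42.27 -54.39  -6.89] turn -0.604 (alt 2.538) q6 -0.15
slide [-53.95 -79.31  -6.84] turn 1.123 (alt -2.019) q6 -0.15
[ 1.01899340e+00  2.87103946e-01  1.57801962e+00  3.33085672e-05
  1.27862085e+00 -1.49950959e-01]
```

```bash
python3 -m inch '[{"slide":[0,0,-7],"turn":0,"grip":8.5},{"slide":[-31.6,-26.9,-7],"turn":-0.6,"grip":8.5},{"slide":[-31.6,-26.9,-7],"turn":-0.6,"grip":8.5},{"slide":[-31.6,-26.9,-7],"turn":-0.6,"grip":8.5},{"slide":[-31.6,-26.9,-7],"turn":-0.6,"grip":8.5},{"slide":[-31.6,-26.9,-7],"turn":-0.6,"grip":8.5},{"slide":[-31.6,-26.9,-7],"turn":-0.6,"grip":8.5},{"slide":[-31.6,-26.9,-7],"turn":-0.6,"grip":8.5},{"slide":[-31.6,-26.9,-7],"turn":-0.6,"grip":8.5},{"slide":[-42.3,-54.4,-7],"turn":-0.6,"grip":3},{"slide":[-42.3,-54.4,-7],"turn":-0.6,"grip":3},{"slide":[-42.3,-54.4,-7],"turn":-0.6,"grip":3},{"slide":[-42.3,-54.4,-7],"turn":-0.6,"grip":3},{"slide":[-42.3,-54.4,-7],"turn":-0.6,"grip":3},{"slide":[-42.3,-54.4,-7],"turn":-0.6,"grip":3},{"slide":[-42.3,-54.4,-7],"turn":-0.6,"grip":3},{"slide":[-42.3,-54.4,-7],"turn":-0.6,"grip":3},{"slide":[-42.3,-54.4,-7],"turn":-0.6,"grip":3}]' 40; python3 - <<'E'
from h import *
snap('wrist','w1');snap('top','top2')
p,M,s=pose();print(p,M.round(3),s['time'],s['qpos'])
E
```

```text
time: 1.9
eef_pos: [0.4404, -0.044, 0.301]
tcp_rot: [-0.099, 0.995, 0.001, -0.0]
contact_force: [-0.5, -0.2, 0.2]
opening: 0.345
finger_force: 0.0
[ 0.4405064  -0.04333498  0.301141  ] [[-0.98  -0.199 -0.   ]
 [-0.199  0.98   0.001]
 [ 0.     0.001 -1.   ]] 2.0 [-3.28342291e-01 -2.99038776e-01  2.03277635e+00  5.36774519e-04
  1.40832994e+00 -2.09965013e+00]
```

View pics/w1.png

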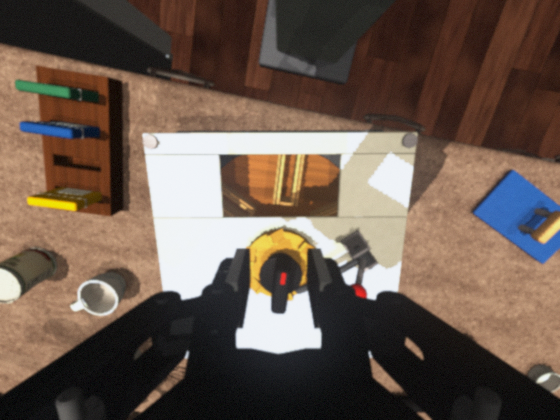

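The wrist view shows the window at pixels (221..340, 154..217), pocket 0 inside at about (288,180), the knob at (283,285), the rack at upper left and the hatch at right. I'll enlarge the window and rack.

```bash
python3 - <<'E'
from h import *
f=np.load('pics/w1.npz')['im'][:,:,::-1]
r=lambda u0,v0,u1,v1,k:cv2.resize(f[v0:v1,u0:u1],None,fx=k,fy=k,interpolation=cv2.INTER_CUBIC)
a=r(210,145,350,225,5.5); b=r(240,225,325,320,3); c=r(10,60,130,220,1.8)
o=np.zeros((600,800,3),np.uint8);o[:a.shape[0],:a.shape[1]]=a[:,:800]
b=r(255,225,325,315,1.75);o[441:441+b.shape[0],:b.shape[1]]=b
c=r(10,65,130,220,1.0);c=cv2.resize(c,(123,158));o[441:441+158,300:423]=c
cv2.imwrite('pics/c2.png',o)
P,im,d=cloud('w1');hsv=cv2.cvtColor(im,cv2.COLOR_RGB2HSV)
for nm,h0,h1,b in (('green',65,90,(10,70,105,105)),('blue',95,125,(10,115,105,142)),('yellow',22,35,(20,180,108,214)),('hatch',100,125,(470,165,560,265))):
    w=(hsv[:,:,0]>=h0)&(hsv[:,:,0]<=h1)&(hsv[:,:,1]>110);s=np.zeros_like(w);s[b[1]:b[3],b[0]:b[2]]=1
    Q=P[w&s];zz=Q[:,2]
    Q=Q[(abs(zz-.088)<.006)] if nm!='hatch' else Q[zz<.02]
    print(nm,len(Q),cv2.minAreaRect(Q[:,:2].astype(np.float32)),np.median(Q[:,2]))
rk=np.zeros((420,560),bool);rk[60:220,5:130]=1
Q=P[rk&(abs(P[:,:,2]-.036)<.005)];print('rack',cv2.minAreaRect(Q[:,:2].astype(np.float32)))
w=pts('w1',[(221,154),(339,154),(340,217),(221,217)],.114);print(w.round(4),w.mean(0))
E
```

```text
green 507 ((0.3879142701625824, -0.32149502635002136), (0.01069874968379736, 0.057734597474336624), 2.6156270503997803) 0.08754972013838946
blue 546 ((0.4323897361755371, -0.31966036558151245), (0.011862379498779774, 0.059260498732328415), 3.0054104328155518) 0.08735114419153348
yellow 417 ((0.5225157737731934, -0.3170809745788574), (0.012163576669991016, 0.05918451398611069), 2.2348170280456543) 0.08755110416068285
hatch 3799 ((0.4352600574493408, 0.3465094566345215), (0.15341317653656006, 0.08071775734424591), 66.99241638183594) 0.011230836944371103
rack ((0.45551514625549316, -0.3200727105140686), (0.18847297132015228, 0.09062453359365463), 2.8065996170043945)
[[ 0.4163 -0.1131  0.114 ]
 [ 0.3906  0.0152  0.114 ]
 [ 0.4615  0.035   0.114 ]
 [ 0.4891 -0.1027  0.114 ]] [ 0.43939152 -0.04141793  0.114     ]
```

View pics/c2.png

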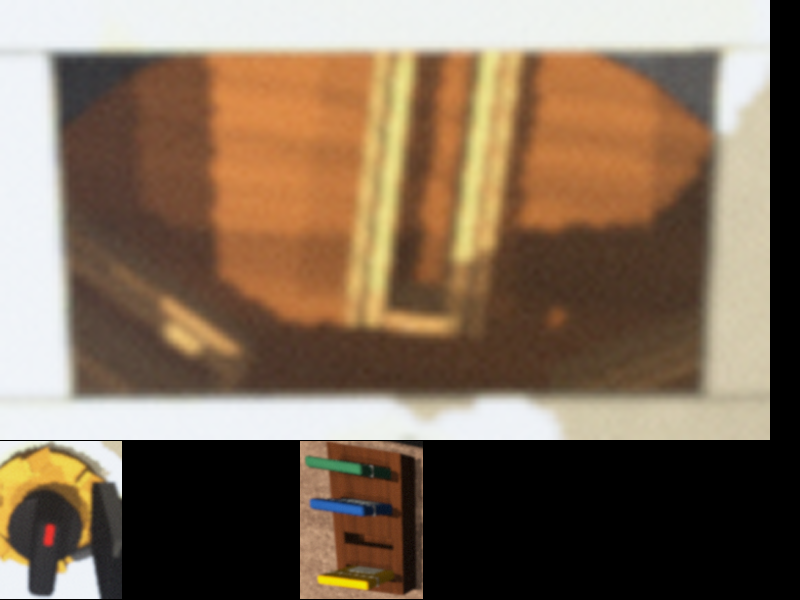

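```bash
python3 - <<'E'
from h import *
c=lambda l:[(210+u/5.5,145+v/5.5) for u,v in l]
w=pts('w1',c([(57,53),(718,53),(703,393),(75,393)]),.114)[:,:2]
print('win',w.mean(0),[np.linalg.norm(w[i]-w[i-1]).round(4) for i in range(4)],cv2.minAreaRect(w.astype(np.float32)))
e=lambda a,b:np.degrees(np.arctan2(*(b-a)[::-1]))
print('ydir',e(w[0],w[1]),e(w[3],w[2]),'xdir',e(w[0],w[3]),e(w[1],w[2]))
q=pts('w1',c([(372,60),(522,60),(352,260),(490,260),(412,60),(480,60),(390,260),(453,260)]),.06)[:,:2]
print('lip widths',[np.linalg.norm(q[i]-q[i+1]).round(4) for i in (0,2,4,6)])
m=[(q[i]+q[i+1])/2 for i in (0,2,4,6)];print(np.round(m,4),'dir',e(m[0],m[1]),e(m[2],m[3]))
P,im,d=cloud('w1')
msk=(abs(P[:,:,2]-.114)<.004)&(im.min(2)>120)&(np.hypot(P[:,:,0]-.52,P[:,:,1]+.025)<.25)
n,l,st,cc=cv2.connectedComponentsWithStats(msk.astype(np.uint8));print(st[1:,4].max())
Q=P[msk][:,:2].astype(np.float32);print('cover',cv2.minAreaRect(Q))
k=(P[:,:,2]>.186)&(P[:,:,2]<.197)&(im.max(2)<90);k[:240]=0;k[:,:262]=0;k[:,305:]=0
print('knob',k.sum(),cv2.minAreaRect(P[k][:,:2].astype(np.float32)))
# cover front corners/lines & knob via brass
b=(abs(P[:,:,2]-.134)<.012)&(im[:,:,0]>150)&(im[:,:,2]<110);print('brass',cv2.minEnclosingCircle(P[b][:,:2].astype(np.float32)))
E
```

```text
win [ 0.43932646 -0.04103756] [np.float64(0.072), np.float64(0.1333), np.float64(0.0721), np.float64(0.1347)] ((0.4392787218093872, -0.04079800099134445), (0.07204657793045044, 0.13473688066005707), 11.32297134399414)
ydir 101.32298336553964 101.32330581760527 xdir 11.154043157656456 12.268960526018885
lip widths [np.float64(0.0353), np.float64(0.0337), np.float64(0.016), np.float64(0.0154)]
[[ 0.4083 -0.0328]
 [ 0.4567 -0.0289]
 [ 0.4083 -0.033 ]
 [ 0.4566 -0.0288]] dir 4.5642444515356555 4.982701291361779
25355
cover ((0.5277037024497986, -0.02393309772014618), (0.2996842861175537, 0.30067339539527893), 11.632534980773926)
knob 576 ((0.5256680250167847, -0.023647475987672806), (0.04735589027404785, 0.016091739758849144), 4.462286949157715)
brass ((0.5258926749229431, -0.0239814855158329), 0.04457618296146393)
```

Carousel is at about 0.12 rad and the axis at (.527,-.024). The window's sizes and position agree with the cover's. Next is the green tin.

```bash
python3 - <<'E'
from h import *
go([.388,-.3212,.15],np.deg2rad(2.7));go([.388,-.3212,.056],np.deg2rad(2.7))
E
```

```text
slide [ 10.68 -26.2   15.1 ] turn -1.417 (alt 1.724) q6 -2.10
slide [ 10.67 -26.2   24.5 ] turn -1.417 (alt 1.724) q6 -2.10
```

```bash
python3 -m inch '[{"slide":[10.7,-26.2,0],"turn":1.72,"grip":3.5},{"slide":[10.7,-26.2,0],"turn":1.72,"grip":3.5},{"slide":[10.7,-26.2,0],"turn":1.72,"grip":3.5},{"slide":[10.7,-26.2,0],"turn":1.72,"grip":3.5},{"slide":[10.7,-26.2,0],"turn":1.72,"grip":3.5},{"slide":[10.7,-26.2,0],"turn":1.72,"grip":3.5},{"slide":[10.7,-26.2,0],"turn":1.72,"grip":3.5},{"slide":[10.7,-26.2,8],"turn":1.72,"grip":3.5},{"slide":[10.7,-26.2,14],"turn":1.72,"grip":3.5},{"slide":[10.7,-26.2,14],"turn":1.72,"grip":3.5},{"slide":[10.7,-26.2,14],"turn":1.72,"grip":3.5},{"slide":[10.7,-26.2,14],"turn":1.72,"grip":3.5},{"slide":[10.7,-26.2,14],"turn":1.72,"grip":3.5},{"slide":[10.7,-26.2,14],"turn":1.72,"grip":3.5},{"slide":[10.7,-26.2,14],"turn":1.72,"grip":3.5}]'; python3 - <<'E'
from h import *
snap('wrist','w2');p,M,s=pose();print(s['qpos'])
go([.388,-.3212,.056],np.deg2rad(2.7))
P,im,d=cloud('w2');hsv=cv2.cvtColor(im,cv2.COLOR_RGB2HSV)
for nm,h0,h1 in (('green',65,90),('blue',95,125),('yellow',22,35)):
    w=(hsv[:,:,0]>=h0)&(hsv[:,:,0]<=h1)&(hsv[:,:,1]>110)&(abs(P[:,:,2]-.088)<.006)
    print(nm,w.sum(),cv2.minAreaRect(P[w][:,:2].astype(np.float32)) if w.sum() else 0)
E
```

```text
time: 3.5
eef_pos: [0.3879, -0.3224, 0.1618]
tcp_rot: [0.689, 0.725, -0.0, 0.0]
contact_force: [-0.2, 0.1, -0.2]
opening: 0.411
finger_force: 0.0
[-8.95367498e-01 -2.29818500e-02  2.05280850e+00  4.91330626e-05
  1.11096835e+00 -9.46163055e-01]
slide [ 0.14  0.03 10.58] turn 0.004 (alt -3.138) q6 -0.95
green 211 ((0.3879352807998657, -0.3149864971637726), (0.008495802991092205, 0.0379035510122776), 2.4586737155914307)
blue 1015 ((0.43249672651290894, -0.3201230764389038), (0.011002539657056332, 0.058290980756282806), 2.962711811065674)
yellow 1115 ((0.5226126909255981, -0.315864235162735), (0.01244453527033329, 0.058554165065288544), 3.303072690963745)
```

View pics/w2.png

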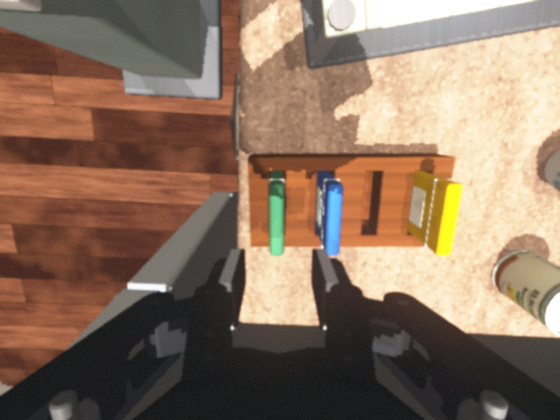

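The fingers (pixels 230 and 322) straddle the green tin at 277, with blue at 333 outside the right finger. Descend and grip.

```bash
python3 -m inch '[{"slide":[0.1,0,5],"turn":0,"grip":3.5},{"slide":[0.1,0,9],"turn":0,"grip":3.5},{"slide":[0.1,0,10.6],"turn":0,"grip":3.5},{"slide":[0.1,0,10.6],"turn":0,"grip":3.5},{"slide":[0.1,0,10.6],"turn":0,"grip":0.5},{"slide":[0.1,0,10.6],"turn":0,"grip":0.5},{"slide":[0.1,0,10.6],"turn":0,"grip":0.5},{"slide":[0.1,0,10.6],"turn":0,"grip":0.5},{"slide":[0.1,0,10.6],"turn":0,"grip":0.5},{"slide":[0.1,0,10.6],"turn":0,"grip":0.5},{"slide":[0.1,0,8],"turn":0,"grip":0.5},{"slide":[0.1,0,4],"turn":0,"grip":0.5},{"slide":[0.1,0,-1],"turn":0,"grip":0.5},{"slide":[0.1,0,-6],"turn":0,"grip":0.5},{"slide":[0.1,0,-6],"turn":0,"grip":0.5},{"slide":[0.1,0,-6],"turn":0,"grip":0.5}]' 50; python3 - <<'E'
from h import *
go([.4373,-.0312,.22],np.deg2rad(94.7));go([.4373,-.0312,.125],np.deg2rad(94.7))
E
```

```text
time: 5.15
eef_pos: [0.3875, -0.3222, 0.2226]
tcp_rot: [0.69, 0.724, -0.0, 0.002]
contact_force: [0.6, 0.1, -1.8]
opening: 0.133
finger_force: 51.8
slide [28.82  6.4   0.21] turn 1.538 (alt -1.604) q6 -0.94
slide [28.84  6.38  9.71] turn 1.538 (alt -1.604) q6 -0.94
```

```bash
python3 -m inch '[{"slide":[28.8,6.4,0],"turn":-1.604,"grip":0.5},{"slide":[28.8,6.4,0],"turn":-1.604,"grip":0.5},{"slide":[28.8,6.4,0],"turn":-1.604,"grip":0.5},{"slide":[28.8,6.4,0],"turn":-1.604,"grip":0.5},{"slide":[28.8,6.4,0],"turn":-1.604,"grip":0.5},{"slide":[28.8,6.4,0],"turn":-1.604,"grip":0.5},{"slide":[28.8,6.4,0],"turn":-1.604,"grip":0.5},{"slide":[28.8,6.4,0],"turn":-1.604,"grip":0.5},{"slide":[28.8,6.4,0],"turn":-1.604,"grip":0.5},{"slide":[28.8,6.4,0],"turn":-1.604,"grip":0.5},{"slide":[28.8,6.4,0],"turn":-1.604,"grip":0.5},{"slide":[28.8,6.4,0],"turn":-1.604,"grip":0.5},{"slide":[28.8,6.4,0],"turn":-1.604,"grip":0.5},{"slide":[28.8,6.4,0],"turn":-1.604,"grip":0.5}]'; python3 - <<'E'
from h import *
snap('wrist','w3');
go([.4373,-.0312,.125],np.deg2rad(94.7));go([.4373,-.0312,.069],np.deg2rad(94.7));print(ctrl.get_state()['qpos'])
E
```

```text
time: 6.55
eef_pos: [0.4364, -0.0309, 0.2202]
tcp_rot: [-0.04, 0.999, 0.0, -0.001]
contact_force: [0.5, 0.7, -1.6]
opening: 0.135
finger_force: 51.7
slide [-0.08 -0.04  9.56] turn -0.001 (alt 3.140) q6 -1.96
slide [-0.09 -0.04 15.16] turn -0.001 (alt 3.140) q6 -1.96
[-3.03331346e-01 -2.52844197e-01  2.14309316e+00  1.73323221e-05
  1.25277735e+00 -1.95506728e+00]
```

View pics/w3.png

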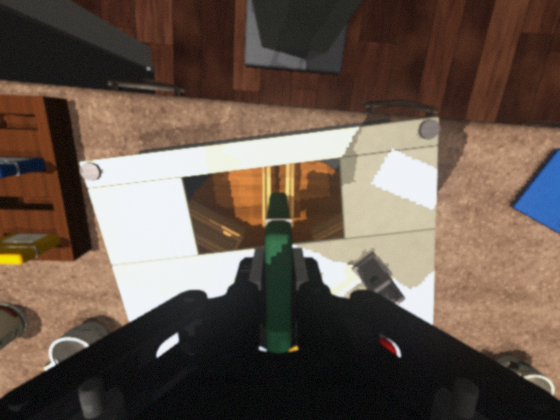

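The green tin (pixel 278) is in line with the pocket (279). Lower it.

```bash
python3 -m inch '[{"slide":[-0.1,0,4],"turn":0,"grip":0.5},{"slide":[-0.1,0,8],"turn":0,"grip":0.5},{"slide":[-0.1,0,10],"turn":0,"grip":0.5},{"slide":[-0.1,0,11],"turn":0,"grip":0.5},{"slide":[-0.1,0,12],"turn":0,"grip":0.5},{"slide":[-0.1,0,13],"turn":0,"grip":0.5},{"slide":[-0.1,0,14],"turn":0,"grip":0.5},{"slide":[-0.1,0,14.5],"turn":0,"grip":0.5},{"slide":[-0.1,0,14.5],"turn":0,"grip":0.5}]'
```

```text
time: 7.5
eef_pos: [0.4379, -0.0308, 0.0758]
tcp_rot: [-0.041, 0.999, 0.0, -0.0]
contact_force: [-0.8, 0.7, -2.1]
opening: 0.129
finger_force: 51.7
```

```bash
python3 -m inch '[{"slide":[0,0,0.4],"turn":0,"grip":0.5},{"slide":[0,0,0.8],"turn":0,"grip":0.5},{"slide":[0,0,0.8],"turn":0,"grip":0.5}]';  python3 -m inch '[{"slide":[0,0,0],"turn":0,"grip":3},{"slide":[0,0,0],"turn":0,"grip":3},{"slide":[0,0,0],"turn":0,"grip":3},{"slide":[0,0,0],"turn":0,"grip":3},{"slide":[0,0,-5],"turn":0,"grip":3},{"slide":[0,0,-10],"turn":0,"grip":3},{"slide":[0,0,-15],"turn":0,"grip":3},{"slide":[0,0,-20],"turn":0,"grip":3},{"slide":[0,0,-22],"turn":0,"grip":3},{"slide":[0,0,-22],"turn":0,"grip":3}]'; python3 - <<'E'
from h import *
snap('wrist','w4')
P,im,d=cloud('w4');hsv=cv2.cvtColor(im,cv2.COLOR_RGB2HSV)
w=(hsv[:,:,0]>=65)&(hsv[:,:,0]<=90)&(hsv[:,:,1]>110)&(np.hypot(P[:,:,0]-.437,P[:,:,1]+.031)<.06)
print(w.sum(),np.percentile(P[w][:,2],[5,50,95]),cv2.minAreaRect(P[w][:,:2].astype(np.float32)))
k=(P[:,:,2]>.186)&(P[:,:,2]<.197)&(im.max(2)<90)&(np.hypot(P[:,:,0]-.527,P[:,:,1]+.024)<.03)
print('knob',k.sum(),cv2.minAreaRect(P[k][:,:2].astype(np.float32)))
ka=np.deg2rad(94.7)
go([.5268,-.0238,.285],ka);go([.5268,-.0238,.163],ka)
E
```

```text
time: 7.8
eef_pos: [0.438, -0.0311, 0.0689]
tcp_rot: [-0.041, 0.999, -0.0, -0.0]
contact_force: [-6.3, -0.7, 5.0]
opening: 0.131
finger_force: 52.7
time: 8.8
eef_pos: [0.44, -0.0315, 0.2932]
tcp_rot: [-0.041, 0.999, -0.002, 0.005]
contact_force: [0.1, -0.4, 0.3]
opening: 0.348
finger_force: 0.0
490 [0.09866879 0.36995369 0.39157855] ((0.44078245759010315, -0.03325236588716507), (0.11573988944292068, 0.05067920684814453), 82.46587371826172)
knob 601 ((0.5258806347846985, -0.02354467660188675), (0.0480080172419548, 0.015452111139893532), 4.2504801750183105)
slide [-8.83  0.01  0.53] turn 0.000 (alt -3.141) q6 -1.96
slide [-8.78  0.03 12.73] turn 0.000 (alt -3.141) q6 -1.96
```

View pics/w4.png

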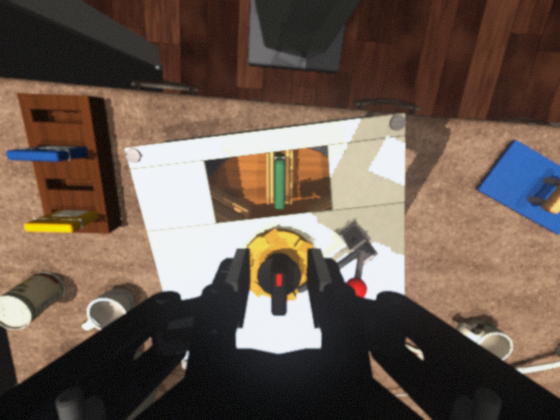

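The green tin sits in pocket 0 with its top at 99 mm, and the knob is at (280,295). Grip the knob.

```bash
python3 -m inch '[{"slide":[-5,0,0.5],"turn":0,"grip":4},{"slide":[-8.8,0,0.5],"turn":0,"grip":4},{"slide":[-8.8,0,0.5],"turn":0,"grip":4},{"slide":[-8.8,0,5],"turn":0,"grip":4},{"slide":[-8.8,0,9],"turn":0,"grip":4},{"slide":[-8.8,0,12],"turn":0,"grip":4},{"slide":[-8.8,0,12.7],"turn":0,"grip":4},{"slide":[-8.8,0,12.7],"turn":0,"grip":4},{"slide":[-8.8,0,12.7],"turn":0,"grip":0.8},{"slide":[-8.8,0,12.7],"turn":0,"grip":0.8},{"slide":[-8.8,0,12.7],"turn":0,"grip":0.8},{"slide":[-8.8,0,12.7],"turn":0,"grip":0.8},{"slide":[-8.8,0,12.7],"turn":0,"grip":0.8},{"slide":[-8.8,0,12.7],"turn":0,"grip":0.8}]' 60
```

```text
time: 10.25
eef_pos: [0.5251, -0.0243, 0.161]
tcp_rot: [-0.041, 0.999, -0.001, -0.001]
contact_force: [-1.1, -5.5, -2.3]
opening: 0.173
finger_force: 59.6
```

```bash
python3 -m inch '[{"slide":[-0.1,0,-0.2],"turn":0.15,"grip":0.8},{"slide":[-0.1,0,-0.2],"turn":0.3,"grip":0.8},{"slide":[-0.1,0,-0.2],"turn":0.45,"grip":0.8},{"slide":[-0.1,0,-0.2],"turn":0.6,"grip":0.8},{"slide":[-0.1,0,-0.2],"turn":0.75,"grip":0.8},{"slide":[-0.1,0,-0.2],"turn":0.9,"grip":0.8},{"slide":[-0.1,0,-0.2],"turn":1.0,"grip":0.8},{"slide":[-0.1,0,-0.2],"turn":1.0,"grip":0.8},{"slide":[-0.1,0,-0.2],"turn":1.0,"grip":0.8},{"slide":[-0.1,0,-0.2],"turn":1.0,"grip":0.8}]'; python3 - <<'E'
from h import *
p,M,s=pose();print(np.degrees(np.arctan2(M[1,1],M[0,1])),s['wrist_torque'],s['qpos'])
E
```

```text
time: 11.25
eef_pos: [0.5254, -0.0237, 0.1611]
tcp_rot: [0.442, 0.897, -0.001, -0.001]
contact_force: [0.6, -4.7, -14.9]
opening: 0.175
finger_force: 58.3
37.50039471968466 [-0.74712638 -0.46803102  0.00075375] [-2.37727095e-01  2.97440270e-02  2.00128063e+00 -7.30983849e-04
  1.11356004e+00 -8.91906475e-01]
```

```bash
python3 -m inch '[{"slide":[0,0,0.2],"turn":0,"grip":4},{"slide":[0,0,0.2],"turn":0,"grip":4},{"slide":[0,0,0.2],"turn":0,"grip":4},{"slide":[0,0,0.2],"turn":0,"grip":4},{"slide":[0,0,-4],"turn":0,"grip":4},{"slide":[0,0,-8],"turn":0,"grip":4},{"slide":[0,0,-12],"turn":0,"grip":4},{"slide":[0,0,-13],"turn":0,"grip":4},{"slide":[0,0,-13],"turn":0,"grip":4}]' ; python3 - <<'E'
from h import *
snap('wrist','w5')
P,im,d=cloud('w5')
k=(P[:,:,2]>.186)&(P[:,:,2]<.197)&(im.max(2)<90)&(np.hypot(P[:,:,0]-.527,P[:,:,1]+.024)<.03)
print('knob',k.sum(),cv2.minAreaRect(P[k][:,:2].astype(np.float32)))
m=(im[:,:,0]>150)&(im[:,:,1]<60)&(im[:,:,2]<60)&(P[:,:,2]>.15)&(P[:,:,2]<.22);print('red',np.unique(np.round(P[m],2),axis=0)[:12])
ka=np.deg2rad(2.8);print(ctrl.get_state()['qpos'][5])
go([.4324,-.3202,.29],ka);go([.4324,-.3202,.056],ka)
E
```

```text
time: 12.15
eef_pos: [0.5279, -0.0237, 0.2966]
tcp_rot: [0.443, 0.897, 0.001, 0.003]
contact_force: [0.6, 0.2, -0.7]
opening: 0.466
finger_force: 0.0
knob 829 ((0.5266094207763672, -0.022403612732887268), (0.015268306247889996, 0.04728233441710472), 37.61783218383789)
red [[0.5  0.04 0.21]
 [0.5  0.05 0.21]
 [0.51 0.04 0.21]
 [0.51 0.05 0.21]]
-0.8905228379997244
slide [-17.82 -25.54   0.38] turn 0.604 (alt -2.537) q6 -0.89
slide [-17.79 -25.56  23.78] turn 0.604 (alt -2.537) q6 -0.89
```

View pics/w5.png

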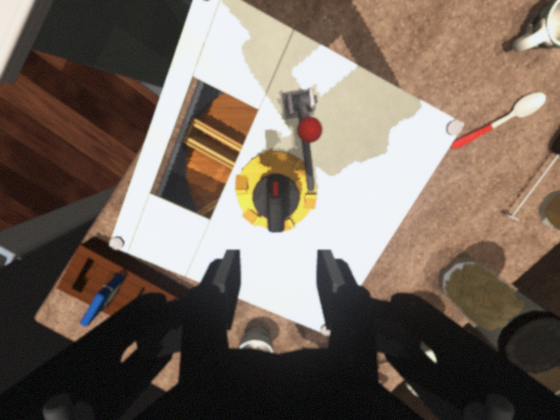

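The knob holds at 1.115 rad and the pawl tip (310,185) lies behind a tooth. Pocket 1 is in the window at (215,145). Blue tin next.

```bash
python3 -m inch '[{"slide":[-17.8,-25.55,0],"turn":0.604,"grip":3.5},{"slide":[-17.8,-25.55,0],"turn":0.604,"grip":3.5},{"slide":[-17.8,-25.55,0],"turn":0.604,"grip":3.5},{"slide":[-17.8,-25.55,0],"turn":0.604,"grip":3.5},{"slide":[-17.8,-25.55,0],"turn":0.604,"grip":3.5},{"slide":[-17.8,-25.55,0],"turn":0.604,"grip":3.5},{"slide":[-17.8,-25.55,0],"turn":0.604,"grip":3.5},{"slide":[-17.8,-25.55,4],"turn":0.604,"grip":3.5},{"slide":[-17.8,-25.55,9],"turn":0.604,"grip":3.5},{"slide":[-17.8,-25.55,13],"turn":0.604,"grip":3.5},{"slide":[-17.8,-25.55,13],"turn":0.604,"grip":3.5},{"slide":[-17.8,-25.55,13],"turn":0.604,"grip":3.5}]'; python3 - <<'E'
from h import *
snap('wrist','w6');ka=np.deg2rad(2.8)
go([.4324,-.3202,.056],ka)
E
```

```text
time: 13.4
eef_pos: [0.4315, -0.3191, 0.1621]
tcp_rot: [0.689, 0.724, 0.0, -0.002]
contact_force: [-0.1, 0.0, 0.2]
opening: 0.412
finger_force: 0.0
slide [ 0.02 -0.02 10.84] turn 0.001 (alt -3.141) q6 -0.88
```

```bash
python3 -m inch '[{"slide":[0,0,5],"turn":0,"grip":3.5},{"slide":[0,0,9],"turn":0,"grip":3.5},{"slide":[0,0,10.6],"turn":0,"grip":3.5},{"slide":[0,0,10.6],"turn":0,"grip":3.5},{"slide":[0,0,10.6],"turn":0,"grip":0.5},{"slide":[0,0,10.6],"turn":0,"grip":0.5},{"slide":[0,0,10.6],"turn":0,"grip":0.5},{"slide":[0,0,10.6],"turn":0,"grip":0.5},{"slide":[0,0,10.6],"turn":0,"grip":0.5},{"slide":[0,0,10.6],"turn":0,"grip":0.5}]' 50;python3 - <<'E'
from h import *
print(pose()[0])
E
python3 -m inch '[{"slide":[0,0,-4],"turn":0,"grip":0.5},{"slide":[0,0,-8],"turn":0,"grip":0.5},{"slide":[0,0,-12],"turn":0,"grip":0.5},{"slide":[0,0,-16.5],"turn":0,"grip":0.5},{"slide":[0,0,-16.5],"turn":0,"grip":0.5},{"slide":[0,0,-16.5],"turn":0,"grip":0.5}]'; python3 - <<'E'
from h import *
th=np.deg2rad(7.5);t=np.array([.527,-.0238])-.09*np.array([np.cos(th),np.sin(th)]);print(t)
go([*t,.22],th+np.pi/2)
E
```

```text
time: 14.45
eef_pos: [0.4333, -0.3221, 0.0606]
tcp_rot: [0.689, 0.724, -0.0, 0.003]
contact_force: [-2.4, -0.9, 6.9]
opening: 0.128
finger_force: 51.0
[ 0.43332932 -0.32209649  0.06058242]
time: 15.05
eef_pos: [0.4326, -0.3208, 0.2247]
tcp_rot: [0.69, 0.724, 0.0, 0.002]
contact_force: [-0.6, -0.4, -2.0]
opening: 0.131
finger_force: 50.0
[ 0.43776996 -0.03554736]
slide [28.46  1.91  0.38] turn 1.489 (alt -1.653) q6 -0.88
```

```bash
python3 -m inch '[{"slide":[28.5,1.9,0],"turn":-1.653,"grip":0.5},{"slide":[28.5,1.9,0],"turn":-1.653,"grip":0.5},{"slide":[28.5,1.9,0],"turn":-1.653,"grip":0.5},{"slide":[28.5,1.9,0],"turn":-1.653,"grip":0.5},{"slide":[28.5,1.9,0],"turn":-1.653,"grip":0.5},{"slide":[28.5,1.9,0],"turn":-1.653,"grip":0.5},{"slide":[28.5,1.9,0],"turn":-1.653,"grip":0.5},{"slide":[28.5,1.9,0],"turn":-1.653,"grip":0.5},{"slide":[28.5,1.9,0],"turn":-1.653,"grip":0.5},{"slide":[28.5,1.9,0],"turn":-1.653,"grip":0.5},{"slide":[28.5,1.9,0],"turn":-1.653,"grip":0.5},{"slide":[28.5,1.9,0],"turn":-1.653,"grip":0.5},{"slide":[28.5,1.9,0],"turn":-1.653,"grip":0.5},{"slide":[28.5,1.9,0],"turn":-1.653,"grip":0.5}]'; python3 - <<'E'
from h import *
snap('wrist','w7');crop('w7',160,120,370,280,3,'c7')
go([.4378,-.0355,.0726],np.deg2rad(97.5))
E
```

```text
time: 16.45
eef_pos: [0.4365, -0.0345, 0.2215]
tcp_rot: [-0.064, 0.998, 0.0, -0.001]
contact_force: [0.1, -0.3, -1.2]
opening: 0.131
finger_force: 49.9
slide [-0.12 -0.11 14.92] turn -0.001 (alt 3.140) q6 -2.01
```

View pics/c7.png

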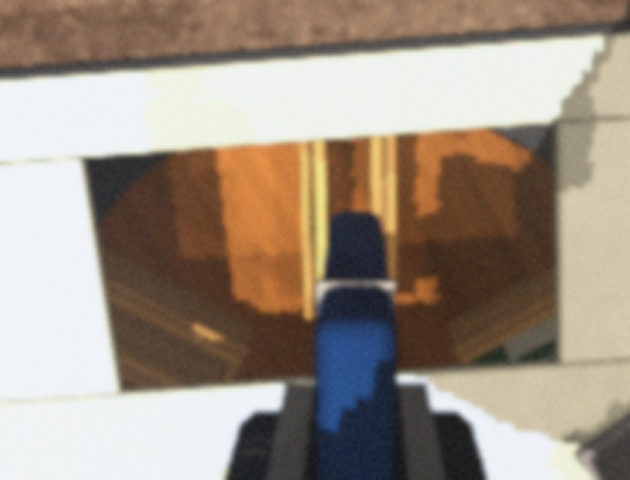

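The tin bottom (355,215) is a hair right of the pocket midline (350), so I'll correct by -0.13 cm in y and lower it.

```bash
python3 -m inch '[{"slide":[-0.1,-0.13,4],"turn":0,"grip":0.5},{"slide":[-0.1,-0.13,8],"turn":0,"grip":0.5},{"slide":[-0.1,-0.13,10],"turn":0,"grip":0.5},{"slide":[-0.1,-0.13,11],"turn":0,"grip":0.5},{"slide":[-0.1,-0.13,12],"turn":0,"grip":0.5},{"slide":[-0.1,-0.13,13],"turn":0,"grip":0.5},{"slide":[-0.1,-0.13,14],"turn":0,"grip":0.5},{"slide":[-0.1,-0.13,14.6],"turn":0,"grip":0.5},{"slide":[-0.1,-0.13,15],"turn":0,"grip":0.5},{"slide":[-0.1,-0.13,15.1],"turn":0,"grip":0.5}]'
```

```text
time: 17.5
eef_pos: [0.439, -0.0362, 0.0727]
tcp_rot: [-0.066, 0.998, -0.0, 0.0]
contact_force: [-1.1, 0.7, 8.8]
opening: 0.134
finger_force: 51.3
```

Fully down (8.8 N on the floor, TCP at the expected height). Release and lift, then check.

```bash
python3 -m inch '[{"slide":[0,0,0],"turn":0,"grip":3},{"slide":[0,0,0],"turn":0,"grip":3},{"slide":[0,0,0],"turn":0,"grip":3},{"slide":[0,0,0],"turn":0,"grip":3},{"slide":[0,0,-5],"turn":0,"grip":4},{"slide":[0,0,-10],"turn":0,"grip":4},{"slide":[0,0,-15],"turn":0,"grip":4},{"slide":[0,0,-20],"turn":0,"grip":4},{"slide":[0,0,-22],"turn":0,"grip":4},{"slide":[0,0,-22],"turn":0,"grip":4}]'; python3 - <<'E'
from h import *
snap('wrist','w8')
P,im,d=cloud('w8');hsv=cv2.cvtColor(im,cv2.COLOR_RGB2HSV)
w=(hsv[:,:,0]>=100)&(hsv[:,:,0]<=125)&(hsv[:,:,1]>110)&(np.hypot(P[:,:,0]-.437,P[:,:,1]+.031)<.07)&(P[:,:,2]<.2)
print(w.sum(),np.percentile(P[w][:,2],[5,50,95]),cv2.minAreaRect(P[w][:,:2].astype(np.float32)))
k=(P[:,:,2]>.186)&(P[:,:,2]<.197)&(im.max(2)<90)&(np.hypot(P[:,:,0]-.527,P[:,:,1]+.024)<.03)
print('knob',k.sum(),cv2.minAreaRect(P[k][:,:2].astype(np.float32)))
ka=np.deg2rad(37.6)
go([.5268,-.0235,.285],ka);go([.5268,-.0235,.165],ka)
E
```

```text
time: 18.5
eef_pos: [0.4399, -0.0363, 0.296]
tcp_rot: [-0.066, 0.998, -0.002, 0.004]
contact_force: [0.3, -0.5, -0.5]
opening: 0.47
finger_force: 0.0
433 [0.09805869 0.09937708 0.1007121 ] ((0.44068485498428345, -0.035855166614055634), (0.05850160866975784, 0.009655866771936417), 7.721207618713379)
knob 622 ((0.5252684950828552, -0.023419756442308426), (0.015102516859769821, 0.04715925082564354), 35.012081146240234)
slide [-8.89  0.09  0.82] turn 1.046 (alt -2.096) q6 -2.02
slide [-8.85  0.11 12.82] turn 1.046 (alt -2.096) q6 -2.02
```

Blue tin's top is at 99 mm, so it is home. Now the second click.

```bash
python3 -m inch '[{"slide":[-5,0,0.5],"turn":0.15,"grip":4},{"slide":[-8.9,0.1,0.5],"turn":0.3,"grip":4},{"slide":[-8.9,0.1,0.5],"turn":0.45,"grip":4},{"slide":[-8.9,0.1,0.5],"turn":0.6,"grip":4},{"slide":[-8.9,0.1,0.5],"turn":0.75,"grip":4},{"slide":[-8.9,0.1,0.5],"turn":0.9,"grip":4},{"slide":[-8.9,0.1,0.5],"turn":1.046,"grip":4},{"slide":[-8.9,0.1,5],"turn":1.046,"grip":4},{"slide":[-8.9,0.1,9],"turn":1.046,"grip":4},{"slide":[-8.9,0.1,12],"turn":1.046,"grip":4},{"slide":[-8.9,0.1,12.6],"turn":1.046,"grip":4},{"slide":[-8.9,0.1,12.6],"turn":1.046,"grip":4},{"slide":[-8.9,0.1,12.6],"turn":1.046,"grip":0.8},{"slide":[-8.9,0.1,12.6],"turn":1.046,"grip":0.8},{"slide":[-8.9,0.1,12.6],"turn":1.046,"grip":0.8},{"slide":[-8.9,0.1,12.6],"turn":1.046,"grip":0.8},{"slide":[-8.9,0.1,12.6],"turn":1.046,"grip":0.8},{"slide":[-8.9,0.1,12.6],"turn":1.046,"grip":0.8}]' 60;  python3 -m inch '[{"slide":[0,0,0],"turn":0.15,"grip":0.8},{"slide":[0,0,0],"turn":0.3,"grip":0.8},{"slide":[0,0,0],"turn":0.45,"grip":0.8},{"slide":[0,0,0],"turn":0.6,"grip":0.8},{"slide":[0,0,0],"turn":0.75,"grip":0.8},{"slide":[0,0,0],"turn":0.9,"grip":0.8},{"slide":[0,0,0],"turn":1.05,"grip":0.8},{"slide":[0,0,0],"turn":1.05,"grip":0.8},{"slide":[0,0,0],"turn":1.05,"grip":0.8},{"slide":[0,0,0],"turn":1.05,"grip":0.8}]'; python3 - <<'E'
from h import *
p,M,s=pose();print(np.degrees(np.arctan2(M[1,1],M[0,1])),s['wrist_torque'],s['qpos'])
E
```

```text
time: 20.35
eef_pos: [0.526, -0.0244, 0.1673]
tcp_rot: [0.441, 0.897, -0.001, 0.0]
contact_force: [-4.7, -2.7, 2.4]
opening: 0.175
finger_force: 61.4
time: 21.35
eef_pos: [0.5259, -0.0244, 0.1673]
tcp_rot: [0.832, 0.555, -0.001, 0.001]
contact_force: [-4.4, -3.0, 1.1]
opening: 0.171
finger_force: 61.4
-22.55913331623456 [-0.47811915  0.80002601 -0.10068644] [-0.23775001  0.02208633  1.99671222 -0.0033434   1.12281279  0.15743004]
```

```bash
python3 -m inch '[{"slide":[0,0,0],"turn":0,"grip":4},{"slide":[0,0,0],"turn":0,"grip":4},{"slide":[0,0,0],"turn":0,"grip":4},{"slide":[0,0,0],"turn":0,"grip":4},{"slide":[0,0,-4],"turn":0,"grip":4},{"slide":[0,0,-8],"turn":0,"grip":4},{"slide":[0,0,-12],"turn":0,"grip":4},{"slide":[0,0,-13],"turn":0,"grip":4},{"slide":[0,0,-13],"turn":0,"grip":4}]' ; python3 - <<'E'
from h import *
snap('wrist','w9')
P,im,d=cloud('w9')
k=(P[:,:,2]>.186)&(P[:,:,2]<.197)&(im.max(2)<90)&(np.hypot(P[:,:,0]-.527,P[:,:,1]+.024)<.03)
print('knob',k.sum(),cv2.minAreaRect(P[k][:,:2].astype(np.float32)))
ka=np.deg2rad(2.8)
go([.5225,-.3165,.29],ka);go([.5225,-.3165,.058],ka)
E
```

```text
time: 22.25
eef_pos: [0.5273, -0.0233, 0.2979]
tcp_rot: [0.832, 0.555, 0.002, 0.002]
contact_force: [-0.0, -0.2, -0.7]
opening: 0.469
finger_force: 0.0
knob 748 ((0.5281236171722412, -0.022390807047486305), (0.04767661541700363, 0.015312029980123043), 67.76036834716797)
slide [-27.24  10.91   0.54] turn -0.443 (alt 2.699) q6 0.16
slide [-27.24  10.89  23.74] turn -0.443 (alt 2.699) q6 0.16
```

```bash
python3 -m inch '[{"slide":[-27.2,10.9,0],"turn":-0.443,"grip":3.5},{"slide":[-27.2,10.9,0],"turn":-0.443,"grip":3.5},{"slide":[-27.2,10.9,0],"turn":-0.443,"grip":3.5},{"slide":[-27.2,10.9,0],"turn":-0.443,"grip":3.5},{"slide":[-27.2,10.9,0],"turn":-0.443,"grip":3.5},{"slide":[-27.2,10.9,0],"turn":-0.443,"grip":3.5},{"slide":[-27.2,10.9,0],"turn":-0.443,"grip":3.5},{"slide":[-27.2,10.9,4],"turn":-0.443,"grip":3.5},{"slide":[-27.2,10.9,9],"turn":-0.443,"grip":3.5},{"slide":[-27.2,10.9,13],"turn":-0.443,"grip":3.5},{"slide":[-27.2,10.9,13],"turn":-0.443,"grip":3.5},{"slide":[-27.2,10.9,13],"turn":-0.443,"grip":3.5}]'; python3 - <<'E'
from h import *
snap('wrist','w10');ka=np.deg2rad(2.8)
go([.5225,-.3165,.058],ka)
E
```

```text
time: 23.5
eef_pos: [0.5217, -0.315, 0.1637]
tcp_rot: [0.689, 0.724, -0.0, -0.002]
contact_force: [-0.3, -0.2, 1.4]
opening: 0.412
finger_force: 0.0
slide [-0.03 -0.06 10.84] turn 0.001 (alt -3.141) q6 -0.76
```

View pics/w10.png

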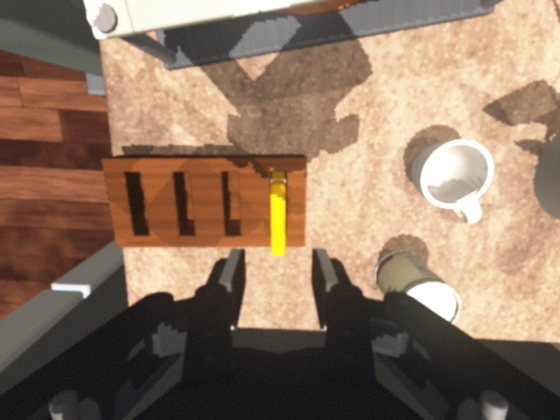

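The yellow tin (278,215) is centred between the fingers, and the food tin (415,280) and mug are clear. Descend, grip and lift.

```bash
python3 -m inch '[{"slide":[0,0,5],"turn":0,"grip":3.5},{"slide":[0,0,9],"turn":0,"grip":3.5},{"slide":[0,0,10.7],"turn":0,"grip":3.5},{"slide":[0,0,10.7],"turn":0,"grip":3.5},{"slide":[0,0,10.7],"turn":0,"grip":0.5},{"slide":[0,0,10.7],"turn":0,"grip":0.5},{"slide":[0,0,10.7],"turn":0,"grip":0.5},{"slide":[0,0,10.7],"turn":0,"grip":0.5},{"slide":[0,0,10.7],"turn":0,"grip":0.5},{"slide":[0,0,10.7],"turn":0,"grip":0.5}]' 50
python3 -m inch '[{"slide":[0,0,-4],"turn":0,"grip":0.5},{"slide":[0,0,-8],"turn":0,"grip":0.5},{"slide":[0,0,-12],"turn":0,"grip":0.5},{"slide":[0,0,-16.5],"turn":0,"grip":0.5},{"slide":[0,0,-16.5],"turn":0,"grip":0.5},{"slide":[0,0,-16.5],"turn":0,"grip":0.5}]'; python3 - <<'E'
from h import *
th=np.deg2rad(11.5-4.1);t=np.array([.527,-.0238])-.09*np.array([np.cos(th),np.sin(th)]);print(t)
go([*t,.22],th+np.pi/2)
E
```

```text
time: 24.55
eef_pos: [0.5235, -0.3178, 0.0617]
tcp_rot: [0.689, 0.724, -0.0, 0.002]
contact_force: [-2.6, 0.7, 6.0]
opening: 0.131
finger_force: 50.6
time: 25.15
eef_pos: [0.5234, -0.3167, 0.2261]
tcp_rot: [0.69, 0.724, 0.0, 0.003]
contact_force: [0.1, 0.4, -1.3]
opening: 0.13
finger_force: 49.8
[ 0.4377496 -0.0353916]
slide [28.52 -7.18  0.49] turn 1.491 (alt -1.651) q6 -0.76
```

```bash
python3 -m inch '[{"slide":[28.5,-7.2,0],"turn":-1.651,"grip":0.5},{"slide":[28.5,-7.2,0],"turn":-1.651,"grip":0.5},{"slide":[28.5,-7.2,0],"turn":-1.651,"grip":0.5},{"slide":[28.5,-7.2,0],"turn":-1.651,"grip":0.5},{"slide":[28.5,-7.2,0],"turn":-1.651,"grip":0.5},{"slide":[28.5,-7.2,0],"turn":-1.651,"grip":0.5},{"slide":[28.5,-7.2,0],"turn":-1.651,"grip":0.5},{"slide":[28.5,-7.2,0],"turn":-1.651,"grip":0.5},{"slide":[28.5,-7.2,0],"turn":-1.651,"grip":0.5},{"slide":[28.5,-7.2,0],"turn":-1.651,"grip":0.5},{"slide":[28.5,-7.2,0],"turn":-1.651,"grip":0.5},{"slide":[28.5,-7.2,0],"turn":-1.651,"grip":0.5},{"slide":[28.5,-7.2,0],"turn":-1.651,"grip":0.5},{"slide":[28.5,-7.2,0],"turn":-1.651,"grip":0.5}]'; python3 - <<'E'
from h import *
snap('wrist','w11');crop('w11',160,120,370,280,3,'c11')
go([.4378,-.0355,.0737],np.deg2rad(97.4))
E
```

```text
time: 26.55
eef_pos: [0.4361, -0.0349, 0.2226]
tcp_rot: [-0.063, 0.998, 0.0, -0.001]
contact_force: [0.2, -0.1, -1.1]
opening: 0.127
finger_force: 49.7
slide [-0.16 -0.08 14.91] turn -0.002 (alt 3.140) q6 -2.01
```

View pics/c11.png

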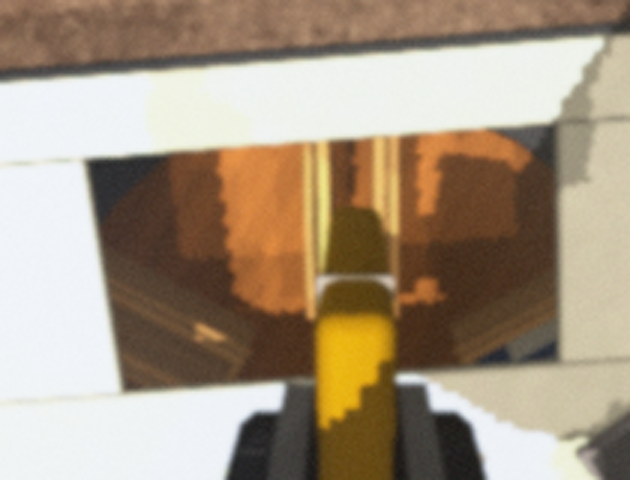

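The tin (355) is within about 1 mm of the pocket midline (352). Lower it with y -0.1.

```bash
python3 -m inch '[{"slide":[-0.2,-0.1,4],"turn":0,"grip":0.5},{"slide":[-0.2,-0.1,8],"turn":0,"grip":0.5},{"slide":[-0.2,-0.1,10],"turn":0,"grip":0.5},{"slide":[-0.2,-0.1,11],"turn":0,"grip":0.5},{"slide":[-0.2,-0.1,12],"turn":0,"grip":0.5},{"slide":[-0.2,-0.1,13],"turn":0,"grip":0.5},{"slide":[-0.2,-0.1,14],"turn":0,"grip":0.5},{"slide":[-0.2,-0.1,14.6],"turn":0,"grip":0.5},{"slide":[-0.2,-0.1,15],"turn":0,"grip":0.5},{"slide":[-0.2,-0.1,15.1],"turn":0,"grip":0.5}]'
```

```text
time: 27.6
eef_pos: [0.4397, -0.0362, 0.0738]
tcp_rot: [-0.065, 0.998, -0.0, 0.0]
contact_force: [-2.3, -0.7, 9.0]
opening: 0.13
finger_force: 51.2
```

```bash
python3 -m inch '[{"slide":[0,0,0],"turn":0,"grip":3},{"slide":[0,0,0],"turn":0,"grip":3},{"slide":[0,0,0],"turn":0,"grip":3},{"slide":[0,0,0],"turn":0,"grip":3},{"slide":[0,0,-5],"turn":0,"grip":4},{"slide":[0,0,-10],"turn":0,"grip":4},{"slide":[0,0,-15],"turn":0,"grip":4},{"slide":[0,0,-20],"turn":0,"grip":4},{"slide":[0,0,-22],"turn":0,"grip":4},{"slide":[0,0,-22],"turn":0,"grip":4}]'; python3 - <<'E'
from h import *
snap('wrist','w12')
P,im,d=cloud('w12');hsv=cv2.cvtColor(im,cv2.COLOR_RGB2HSV)
w=(hsv[:,:,0]>=22)&(hsv[:,:,0]<=35)&(hsv[:,:,1]>170)&(hsv[:,:,2]>90)&(np.hypot(P[:,:,0]-.437,P[:,:,1]+.035)<.05)&(P[:,:,2]<.11)&(P[:,:,2]>.08)
print(w.sum(),np.percentile(P[w][:,2],[5,50,95]),cv2.minAreaRect(P[w][:,:2].astype(np.float32)))
m=(im[:,:,0]>130)&(im[:,:,1]<60)&(im[:,:,2]<60)&(abs(P[:,:,1]-.045)<.03)&(abs(P[:,:,0]-.51)<.05)&(P[:,:,2]>.15)&(P[:,:,2]<.22);print('ball',m.sum(),P[m].mean(0))
w=(hsv[:,:,0]>=100)&(hsv[:,:,0]<=125)&(hsv[:,:,1]>110)&(P[:,:,1]>.2)&(P[:,:,2]<.02);print('hatch',cv2.minAreaRect(P[w][:,:2].astype(np.float32)))
a=np.deg2rad(46.5);go([.5297,.0253,.29],a);go([.5297,.0253,.194],a)
E
```

```text
time: 28.6
eef_pos: [0.4405, -0.0363, 0.297]
tcp_rot: [-0.065, 0.998, -0.002, 0.004]
contact_force: [0.1, -0.7, -0.2]
opening: 0.472
finger_force: 0.0
423 [0.09800378 0.09933897 0.1006236 ] ((0.4411511719226837, -0.03583661466836929), (0.05694117397069931, 0.009691831655800343), 7.634735107421875)
ball 14 [0.49994531 0.04619535 0.20408565]
hatch ((0.4373916983604431, 0.35218098759651184), (0.16636645793914795, 0.0809154286980629), 67.1583251953125)
slide [-9.76  4.91  0.41] turn 0.888 (alt -2.253) q6 -2.01
slide [-9.72  4.93 10.01] turn 0.888 (alt -2.253) q6 -2.01
```

View pics/w12.png

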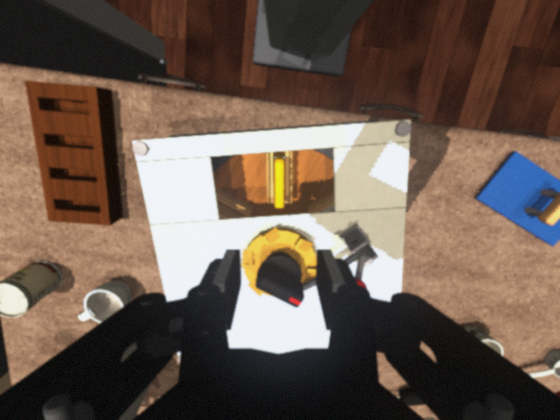

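All three tins are in and the rack is empty, with yellow at (279,180) and its top at 99 mm. Now for the pawl: move closed fingers to the inner side of the ball.

```bash
python3 -m inch '[{"slide":[-5,2.5,0],"turn":0.15,"grip":0},{"slide":[-9.7,4.9,0],"turn":0.3,"grip":0},{"slide":[-9.7,4.9,0],"turn":0.45,"grip":0},{"slide":[-9.7,4.9,0],"turn":0.6,"grip":0},{"slide":[-9.7,4.9,0],"turn":0.75,"grip":0},{"slide":[-9.7,4.9,0],"turn":0.888,"grip":0},{"slide":[-9.7,4.9,0],"turn":0.888,"grip":0},{"slide":[-9.7,4.9,4],"turn":0.888,"grip":0},{"slide":[-9.7,4.9,8],"turn":0.888,"grip":0},{"slide":[-9.7,4.9,10.1],"turn":0.888,"grip":0},{"slide":[-9.7,4.9,10.1],"turn":0.888,"grip":0},{"slide":[-9.7,4.9,10.1],"turn":0.888,"grip":0}]'; python3 - <<'E'
from h import *
go([.5297,.0253,.194],np.deg2rad(46.5))
E
```

```text
time: 29.85
eef_pos: [0.5281, 0.0253, 0.1906]
tcp_rot: [0.37, 0.929, -0.0, -0.001]
contact_force: [0.5, 0.5, 0.3]
opening: -0.003
finger_force: 0.0
slide [-0.12  0.11 -0.34] turn 0.002 (alt -3.139) q6 -0.96
```

```bash
python3 -m inch '[{"slide":[0.5,0,-0.3],"turn":0,"grip":0},{"slide":[1.2,0,-0.3],"turn":0,"grip":0},{"slide":[1.9,0,-0.3],"turn":0,"grip":0},{"slide":[2.6,0,-0.3],"turn":0,"grip":0},{"slide":[3.3,0,-0.3],"turn":0,"grip":0},{"slide":[4,0,-0.3],"turn":0,"grip":0},{"slide":[4.7,0,-0.3],"turn":0,"grip":0},{"slide":[5.4,0,-0.3],"turn":0,"grip":0},{"slide":[5.8,0,-0.3],"turn":0,"grip":0},{"slide":[5.8,0,-0.3],"turn":0,"grip":0},{"slide":[5.8,0,-0.3],"turn":0,"grip":0},{"slide":[1,0,-0.3],"turn":0,"grip":0},{"slide":[-1,0,-4],"turn":0,"grip":0},{"slide":[-1,0,-8],"turn":0,"grip":0},{"slide":[-1,0,-10],"turn":0,"grip":0},{"slide":[-1,0,-10],"turn":0,"grip":4}]'; python3 - <<'E'
from h import *
snap('wrist','w13');snap('top','top3')
for n in ('w13','top3'):
    P,im,d=cloud(n)
    m=(im[:,:,0]>130)&(im[:,:,1]<70)&(im[:,:,2]<70)&(np.hypot(P[:,:,0]-.49,P[:,:,1]-.06)<.09)&(P[:,:,2]>.15)&(P[:,:,2]<.23);print(n,'ball',m.sum(),P[m].mean(0) if m.any() else 0)
k=np.deg2rad(-22.6);go([.5268,-.0237,.29],k);go([.5268,-.0237,.165],k)
E
```

```text
time: 31.45
eef_pos: [0.538, 0.0177, 0.2958]
tcp_rot: [0.371, 0.929, 0.001, 0.004]
contact_force: [-0.5, -0.1, 0.3]
opening: 0.153
finger_force: 0.0
w13 ball 249 [0.5079109  0.04224314 0.20676097]
top3 ball 2 [ 0.53084307 -0.01085528  0.19215907]
slide [-2.24 -3.66  0.1 ] turn 1.206 (alt -1.935) q6 -0.97
slide [-2.24 -3.66 12.6 ] turn 1.206 (alt -1.935) q6 -0.97
```

View pics/w13.png

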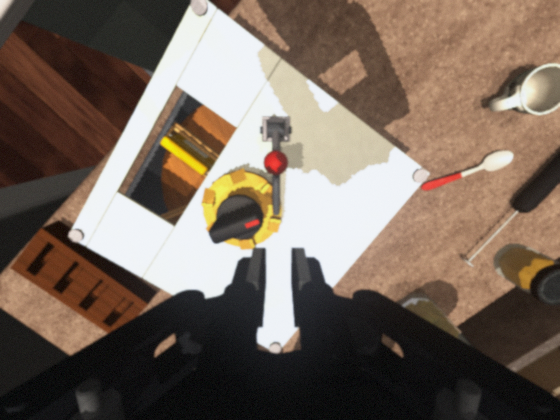

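The ball at (276,162) is still in the down position. I'll repeat the push and look while at its end.

```bash
python3 -m inch '[{"slide":[1,0,4],"turn":0,"grip":0},{"slide":[1,0,8],"turn":0,"grip":0},{"slide":[1,0,10],"turn":0,"grip":0},{"slide":[1,0,10],"turn":0,"grip":0},{"slide":[1,0,10],"turn":0,"grip":0},{"slide":[2,0,10],"turn":0,"grip":0},{"slide":[3,0,10],"turn":0,"grip":0},{"slide":[4,0,10],"turn":0,"grip":0},{"slide":[4,0,10],"turn":0,"grip":0}]'; python3 - <<'E'
from h import *
snap('wrist','w14')
P,im,d=cloud('w14')
m=(im[:,:,0]>130)&(im[:,:,1]<70)&(im[:,:,2]<70)&(np.hypot(P[:,:,0]-.49,P[:,:,1]-.06)<.09)&(P[:,:,2]>.15)&(P[:,:,2]<.23);v,u=np.nonzero(m);print('ball',m.sum(),P[m].mean(0) if m.any() else 0,u.mean(),v.mean())
E
```

```text
time: 32.45
eef_pos: [0.5059, 0.0471, 0.192]
tcp_rot: [0.37, 0.929, 0.0, 0.0]
contact_force: [0.2, -0.0, -0.2]
opening: 0.006
finger_force: 0.0
ball 34 [0.4875773  0.06567862 0.21462234] 276.61764705882354 231.76470588235293
```

View pics/w14.png

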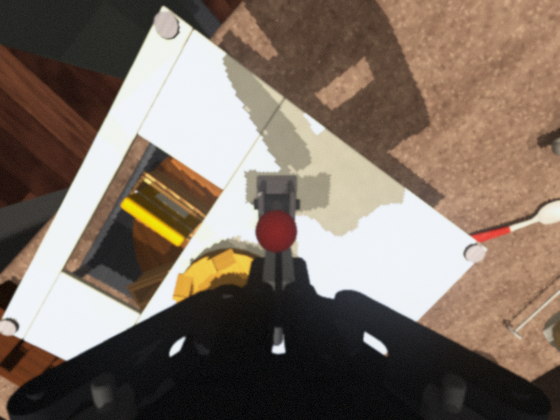

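The push works: the ball is now about 5 mm past vertical. Continue and look again before retreating.

```bash
python3 -m inch '[{"slide":[0.5,0,0],"turn":0,"grip":0},{"slide":[1,0,0],"turn":0,"grip":0},{"slide":[1.5,0,0],"turn":0,"grip":0},{"slide":[2,0,0],"turn":0,"grip":0},{"slide":[2.5,0,0],"turn":0,"grip":0},{"slide":[2.8,0,0],"turn":0,"grip":0},{"slide":[2.8,0,0],"turn":0,"grip":0},{"slide":[2.8,0,0],"turn":0,"grip":0},{"slide":[2.8,0,0],"turn":0,"grip":0}]'; cat > ball.py <<'E'
from h import *
import sys
def ball(n):
    snap('wrist',n);P,im,d=cloud(n)
    m=(im[:,:,0]>110)&(im[:,:,1]<70)&(im[:,:,2]<70)&(np.hypot(P[:,:,0]-.49,P[:,:,1]-.06)<.09)&(P[:,:,2]>.15)&(P[:,:,2]<.23)
    if m.any():
        b=P[m].mean(0);print('ball',m.sum(),b.round(4),'outward mm',1000*(b[:2]-[.4913,.0618])@[-.725,.688])
    else: print('no ball')
    print(pose()[0])
if __name__=='__main__': ball(sys.argv[1])
E
python3 ball.py w15
```

```text
time: 33.4
eef_pos: [0.4866, 0.0651, 0.1914]
tcp_rot: [0.37, 0.929, -0.0, 0.0]
contact_force: [0.2, -0.5, 0.5]
opening: 0.002
finger_force: 0.0
ball 662 [0.4635 0.0882 0.2001] outward mm 38.34652421054065
[0.48654257 0.06510146 0.1913336 ]
```

The ball is freed at 38 mm outward. Retreat gently and check.

```bash
python3 -m inch '[{"slide":[-0.5,0,0],"turn":0,"grip":0},{"slide":[-1,0,0],"turn":0,"grip":0},{"slide":[-1.5,0,0],"turn":0,"grip":0},{"slide":[-2,0,0],"turn":0,"grip":0}]'; python3 ball.py w16;  python3 -m inch '[{"slide":[0,0,-2],"turn":0,"grip":0},{"slide":[0,0,-4],"turn":0,"grip":0},{"slide":[0,0,-7],"turn":0,"grip":0},{"slide":[-2,0,-10],"turn":0,"grip":4},{"slide":[-2,0,-10],"turn":0,"grip":4},{"slide":[-2,0,-10],"turn":0,"grip":4}]'; python3 ball.py w17; python3 - <<'E'
from h import *
k=np.deg2rad(-22.6);go([.5268,-.0237,.29],k);go([.5268,-.0237,.165],k)
E
```

```text
time: 33.85
eef_pos: [0.5013, 0.051, 0.1912]
tcp_rot: [0.37, 0.929, -0.0, -0.0]
contact_force: [-0.9, -0.0, -0.4]
opening: 0.002
finger_force: 0.1
ball 763 [0.4674 0.0845 0.2041] outward mm 32.882351543626164
[0.50181936 0.05058978 0.19140407]
time: 34.5
eef_pos: [0.5158, 0.0374, 0.2918]
tcp_rot: [0.371, 0.929, 0.0, 0.001]
contact_force: [-0.5, 0.0, -0.7]
opening: 0.462
finger_force: 0.0
ball 359 [0.479  0.0671 0.1983] outward mm 12.550629570507523
[0.51499269 0.03771758 0.29035967]
slide [-5.08 -3.64  0.03] turn 1.206 (alt -1.935) q6 -0.94
slide [-5.1  -3.63 12.53] turn 1.206 (alt -1.935) q6 -0.94
```

```bash
python3 ball.py w18; python3 - <<'E'
from h import *
a=[np.load(f'pics/{n}.npz')['im'][40:300,150:400,::-1] for n in('w16','w17','w18')]
cv2.imwrite('pics/c18.png',np.hstack(a))
E
```

```text
ball 372 [0.4782 0.0684 0.1984] outward mm 14.023948184150852
[0.51459933 0.03786376 0.28963515]
```

View pics/c18.png

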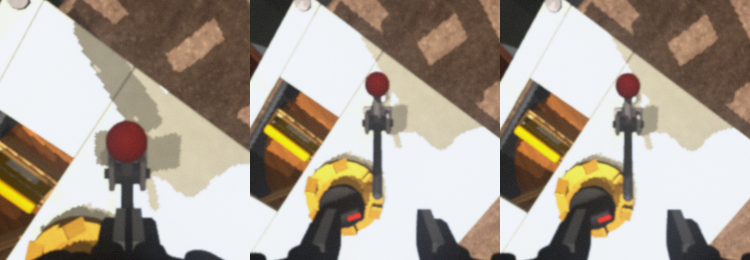

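```bash
sed -i 's/<.09)&(P\[:,:,2\]>.15)/<.065)\&(P[:,:,2]>.15)/' ball.py; python3 ball.py w19
```

```text
ball 295 [0.464  0.0876 0.2001] outward mm 37.5480981880634
[0.51445096 0.03795056 0.28937233]
```

The earlier means included the red knob mark. The ball is at +37.5 mm, so the pawl is freed and stays there. Grip the knob.

```bash
python3 -m inch '[{"slide":[-2,-2,0],"turn":0.15,"grip":4},{"slide":[-5.1,-3.65,0],"turn":0.3,"grip":4},{"slide":[-5.1,-3.65,0],"turn":0.45,"grip":4},{"slide":[-5.1,-3.65,0],"turn":0.6,"grip":4},{"slide":[-5.1,-3.65,0],"turn":0.75,"grip":4},{"slide":[-5.1,-3.65,0],"turn":0.9,"grip":4},{"slide":[-5.1,-3.65,0],"turn":1.05,"grip":4},{"slide":[-5.1,-3.65,0],"turn":1.206,"grip":4},{"slide":[-5.1,-3.65,4],"turn":1.206,"grip":4},{"slide":[-5.1,-3.65,8],"turn":1.206,"grip":4},{"slide":[-5.1,-3.65,11.5],"turn":1.206,"grip":4},{"slide":[-5.1,-3.65,12.4],"turn":1.206,"grip":4},{"slide":[-5.1,-3.65,12.4],"turn":1.206,"grip":4},{"slide":[-5.1,-3.65,12.4],"turn":1.206,"grip":0.8},{"slide":[-5.1,-3.65,12.4],"turn":1.206,"grip":0.8},{"slide":[-5.1,-3.65,12.4],"turn":1.206,"grip":0.8},{"slide":[-5.1,-3.65,12.4],"turn":1.206,"grip":0.8},{"slide":[-5.1,-3.65,12.4],"turn":1.206,"grip":0.8},{"slide":[-5.1,-3.65,12.4],"turn":1.206,"grip":0.8}]' 60
```

```text
time: 36.55
eef_pos: [0.5264, -0.0231, 0.1697]
tcp_rot: [0.832, 0.555, -0.001, -0.001]
contact_force: [-6.6, 2.6, 4.2]
opening: 0.174
finger_force: 61.4
```

```bash
python3 -m inch '[{"slide":[0,0,0],"turn":-0.15,"grip":0.8},{"slide":[0,0,0],"turn":-0.3,"grip":0.8},{"slide":[0,0,0],"turn":-0.45,"grip":0.8},{"slide":[0,0,0],"turn":-0.6,"grip":0.8},{"slide":[0,0,0],"turn":-0.75,"grip":0.8},{"slide":[0,0,0],"turn":-0.9,"grip":0.8},{"slide":[0,0,0],"turn":-1.05,"grip":0.8},{"slide":[0,0,0],"turn":-1.2,"grip":0.8},{"slide":[0,0,0],"turn":-1.35,"grip":0.8},{"slide":[0,0,0],"turn":-1.5,"grip":0.8},{"slide":[0,0,0],"turn":-1.65,"grip":0.8},{"slide":[0,0,0],"turn":-1.8,"grip":0.8},{"slide":[0,0,0],"turn":-1.95,"grip":0.8},{"slide":[0,0,0],"turn":-2.05,"grip":0.8},{"slide":[0,0,0],"turn":-2.1,"grip":0.8},{"slide":[0,0,0],"turn":-2.14,"grip":0.8},{"slide":[0,0,0],"turn":-2.17,"grip":0.8},{"slide":[0,0,0],"turn":-2.17,"grip":0.8},{"slide":[0,0,0],"turn":-2.17,"grip":0.8}]'; python3 - <<'E'
from h import *
p,M,s=pose();print(np.degrees(np.arctan2(M[1,1],M[0,1])),s['wrist_torque'],s['qpos'][5])
E
```

```text
time: 38.45
eef_pos: [0.5247, -0.0246, 0.1697]
tcp_rot: [-0.102, 0.995, -0.001, -0.004]
contact_force: [-14.1, -1.9, 7.1]
opening: 0.172
finger_force: 61.8
101.7605090435428 [-0.42058808  1.90043733 -0.2527659 ] -2.012665475748564
```

Back at the home stop. Release, lift, and go outside the ball.

```bash
python3 -m inch '[{"slide":[0,0,0],"turn":0,"grip":4},{"slide":[0,0,0],"turn":0,"grip":4},{"slide":[0,0,0],"turn":0,"grip":4},{"slide":[0,0,0],"turn":0,"grip":4},{"slide":[0,0,-4],"turn":0,"grip":4},{"slide":[0,0,-8],"turn":0,"grip":4},{"slide":[0,0,-12],"turn":0,"grip":4},{"slide":[0,0,-12],"turn":0,"grip":4}]'; python3 ball.py w20; python3 - <<'E'
from h import *
P,im,d=cloud('w20')
k=(P[:,:,2]>.186)&(P[:,:,2]<.197)&(im.max(2)<90)&(np.hypot(P[:,:,0]-.527,P[:,:,1]+.024)<.03)
print('knob',k.sum(),cv2.minAreaRect(P[k][:,:2].astype(np.float32)))
a=np.deg2rad(46.5);go([.4391,.1113,.29],a);go([.4391,.1113,.19],a)
E
```

```text
time: 39.25
eef_pos: [0.5305, -0.0241, 0.2954]
tcp_rot: [-0.103, 0.995, -0.002, 0.006]
contact_force: [0.0, -0.6, 1.5]
opening: 0.47
finger_force: 0.0
ball 390 [0.4658 0.0842 0.1992] outward mm 33.93230316391661
[ 0.52915072 -0.02382267  0.29189838]
knob 817 ((0.5260136127471924, -0.023681646212935448), (0.047554321587085724, 0.01581319235265255), 11.379226684570312)
slide [ 6.06 15.07  0.11] turn 0.965 (alt -2.177) q6 -2.01
slide [ 6.13 15.09 10.11] turn 0.965 (alt -2.177) q6 -2.01
```

```bash
python3 -m inch '[{"slide":[2,5,0],"turn":0.15,"grip":0},{"slide":[4,10,0],"turn":0.3,"grip":0},{"slide":[6.1,15.1,0],"turn":0.45,"grip":0},{"slide":[6.1,15.1,0],"turn":0.6,"grip":0},{"slide":[6.1,15.1,0],"turn":0.75,"grip":0},{"slide":[6.1,15.1,0],"turn":0.9,"grip":0},{"slide":[6.1,15.1,0],"turn":0.965,"grip":0},{"slide":[6.1,15.1,0],"turn":0.965,"grip":0},{"slide":[6.1,15.1,4],"turn":0.965,"grip":0},{"slide":[6.1,15.1,8],"turn":0.965,"grip":0},{"slide":[6.1,15.1,10],"turn":0.965,"grip":0},{"slide":[6.1,15.1,10],"turn":0.965,"grip":0},{"slide":[6.1,15.1,10],"turn":0.965,"grip":0}]'; python3 -m inch '[{"slide":[-1,0,0],"turn":0,"grip":0},{"slide":[-1.7,0,0],"turn":0,"grip":0},{"slide":[-2.4,0,0],"turn":0,"grip":0},{"slide":[-3.1,0,0],"turn":0,"grip":0},{"slide":[-3.8,0,0],"turn":0,"grip":0},{"slide":[-4.5,0,0],"turn":0,"grip":0},{"slide":[-5.2,0,0],"turn":0,"grip":0},{"slide":[-5.8,0,0],"turn":0,"grip":0},{"slide":[-5.8,0,0],"turn":0,"grip":0},{"slide":[-5.8,0,0],"turn":0,"grip":0},{"slide":[-5.8,0,0],"turn":0,"grip":0},{"slide":[-4.8,0,0],"turn":0,"grip":0},{"slide":[-3,0,0],"turn":0,"grip":0},{"slide":[-1,0,0],"turn":0,"grip":0},{"slide":[0,0,-5],"turn":0,"grip":0},{"slide":[0,0,-10],"turn":0,"grip":4},{"slide":[0,0,-10],"turn":0,"grip":4}]'; python3 ball.py w21
```

```text
time: 40.6
eef_pos: [0.4367, 0.1116, 0.1873]
tcp_rot: [0.37, 0.929, -0.0, -0.001]
contact_force: [0.3, -0.2, 0.2]
opening: -0.001
finger_force: 0.0
time: 42.3
eef_pos: [0.4389, 0.113, 0.2955]
tcp_rot: [0.37, 0.929, 0.003, 0.007]
contact_force: [-0.2, -0.5, 0.7]
opening: 0.333
finger_force: 0.0
ball 268 [0.5059 0.0468 0.2067] outward mm -20.8557608152051
[0.43772745 0.11275634 0.29209992]
```

Pawl is down again. Now the hatch.

```bash
python3 - <<'E'
from h import *
go([.435,.349,.29],np.deg2rad(67.1))
E
```

```text
slide [16.44 16.96  0.22] turn -0.358 (alt 2.783) q6 -0.79
```

```bash
python3 -m inch '[{"slide":[16.4,17,0],"turn":-0.358,"grip":4},{"slide":[16.4,17,0],"turn":-0.358,"grip":4},{"slide":[16.4,17,0],"turn":-0.358,"grip":4},{"slide":[16.4,17,0],"turn":-0.358,"grip":4},{"slide":[16.4,17,0],"turn":-0.358,"grip":4},{"slide":[16.4,17,0],"turn":-0.358,"grip":4},{"slide":[16.4,17,0],"turn":-0.358,"grip":4},{"slide":[16.4,17,0],"turn":-0.358,"grip":4}]'; python3 - <<'E'
from h import *
snap('wrist','w22');P,im,d=cloud('w22');hsv=cv2.cvtColor(im,cv2.COLOR_RGB2HSV)
w=(hsv[:,:,0]>=100)&(hsv[:,:,0]<=125)&(hsv[:,:,1]>110)&(P[:,:,1]>.2)&(P[:,:,2]<.03)
r=cv2.minAreaRect(P[w][:,:2].astype(np.float32));print('hatch',w.sum(),r,np.percentile(P[w][:,2],[5,50,95]))
h=(np.hypot(P[:,:,0]-r[0][0],P[:,:,1]-r[0][1])<.05)&(abs(P[:,:,2]-.056)<.006);print('handle',h.sum(),cv2.minAreaRect(P[h][:,:2].astype(np.float32)) if h.any() else 0)
print(pose()[0],pose()[2]['qpos'])
E
```

```text
time: 43.15
eef_pos: [0.4342, 0.347, 0.2863]
tcp_rot: [0.2, 0.98, -0.001, -0.001]
contact_force: [-0.7, -0.4, 0.3]
opening: 0.467
finger_force: 0.0
hatch 5410 ((0.43426594138145447, 0.34736910462379456), (0.15447136759757996, 0.07987784594297409), 66.85523223876953) [0.01028604 0.01163198 0.01292755]
handle 404 ((0.43500199913978577, 0.34861037135124207), (0.013193481601774693, 0.04862786456942558), 67.1016616821289)
[0.43462652 0.34670279 0.28671573] [ 4.90973806e-01 -1.48227946e-02  1.80958336e+00 -2.94536464e-04
  1.34807221e+00 -6.76920435e-01]
```

View pics/w22.png

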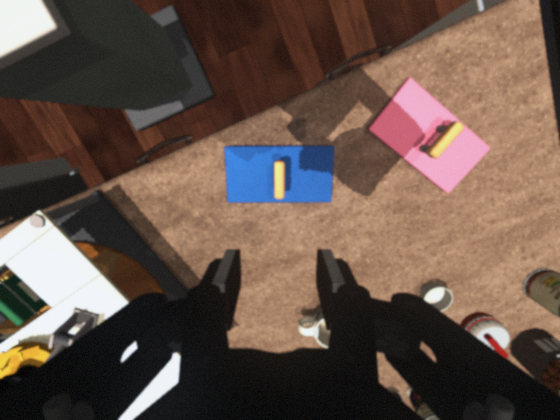

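The blue hatch is unmoved, with its handle at (279,180) between the fingers. Descend and grip.

```bash
python3 -m inch '[{"slide":[0,0.1,5],"turn":0,"grip":4},{"slide":[0,0.1,10],"turn":0,"grip":4},{"slide":[0,0.1,15],"turn":0,"grip":4},{"slide":[0,0.1,20],"turn":0,"grip":4},{"slide":[0,0.1,24],"turn":0,"grip":4},{"slide":[0,0.1,25.6],"turn":0,"grip":4},{"slide":[0,0.1,25.6],"turn":0,"grip":4},{"slide":[0,0.1,25.6],"turn":0,"grip":0.7},{"slide":[0,0.1,25.6],"turn":0,"grip":0.7},{"slide":[0,0.1,25.6],"turn":0,"grip":0.7},{"slide":[0,0.1,25.6],"turn":0,"grip":0.7},{"slide":[0,0.1,25.6],"turn":0,"grip":0.7},{"slide":[0,0.1,25.6],"turn":0,"grip":0.7}]' 80; python3 -m inch '[{"slide":[0,0,-4],"turn":0,"grip":0.7},{"slide":[0,0,-8],"turn":0,"grip":0.7},{"slide":[0,0,-12],"turn":0,"grip":0.7},{"slide":[0,0,-17],"turn":0,"grip":0.7},{"slide":[0,0,-22],"turn":0,"grip":0.7},{"slide":[0,0,-22],"turn":0,"grip":0.7},{"slide":[0,0,-22],"turn":0,"grip":0.7}]'; python3 - <<'E'
from h import *
go([.4393,-.0415,.25],np.deg2rad(101.5))
E
```

```text
time: 44.5
eef_pos: [0.4376, 0.3495, 0.0345]
tcp_rot: [0.199, 0.98, 0.001, 0.002]
contact_force: [-0.2, -2.5, 6.5]
opening: 0.141
finger_force: 80.1
time: 45.2
eef_pos: [0.4358, 0.3491, 0.2534]
tcp_rot: [0.199, 0.98, 0.001, 0.002]
contact_force: [0.4, -0.9, -3.8]
opening: 0.145
finger_force: 79.0
slide [-15.59 -35.81   0.25] turn -0.602 (alt 2.539) q6 -0.68
```

```bash
python3 -m inch '[{"slide":[0,0,-3],"turn":0,"grip":0.7},{"slide":[-7.8,-17.9,-3],"turn":-0.3,"grip":0.7},{"slide":[-7.8,-17.9,-3],"turn":-0.3,"grip":0.7},{"slide":[-7.8,-17.9,-3],"turn":-0.3,"grip":0.7},{"slide":[-7.8,-17.9,-3],"turn":-0.3,"grip":0.7},{"slide":[-7.8,-17.9,-3],"turn":-0.45,"grip":0.7},{"slide":[-15.6,-35.8,-3],"turn":-0.602,"grip":0.7},{"slide":[-15.6,-35.8,-3],"turn":-0.602,"grip":0.7},{"slide":[-15.6,-35.8,-3],"turn":-0.602,"grip":0.7},{"slide":[-15.6,-35.8,-3],"turn":-0.602,"grip":0.7},{"slide":[-15.6,-35.8,-3],"turn":-0.602,"grip":0.7},{"slide":[-15.6,-35.8,-3],"turn":-0.602,"grip":0.7},{"slide":[-15.6,-35.8,-3],"turn":-0.602,"grip":0.7}]'; python3 - <<'E'
from h import *
go([.4393,-.0415,.165],np.deg2rad(101.5));snap('wrist','w23');snap('top','top4')
P,im,d=cloud('w23');hsv=cv2.cvtColor(im,cv2.COLOR_RGB2HSV)
w=(hsv[:,:,0]>=100)&(hsv[:,:,0]<=125)&(hsv[:,:,1]>110)&(P[:,:,2]>.2)&(P[:,:,2]<.3)
p,M,s=pose();Q=(P[w]-p)@M;print('plate in tool frame',w.sum(),cv2.minAreaRect(Q[:,:2].astype(np.float32)),np.percentile(Q[:,2],[5,50,95]))
E
```

```text
time: 46.5
eef_pos: [0.4382, -0.0409, 0.2795]
tcp_rot: [-0.1, 0.995, 0.001, -0.001]
contact_force: [-0.1, -0.0, -2.5]
opening: 0.145
finger_force: 79.8
slide [-0.12 -0.11 11.45] turn -0.000 (alt 3.141) q6 -2.10
plate in tool frame 24845 ((0.0025842487812042236, -0.0001851096749305725), (0.08100937306880951, 0.15229825675487518), 0.2540072500705719) [0.02267516 0.02370942 0.02471929]
```

View pics/w23.png

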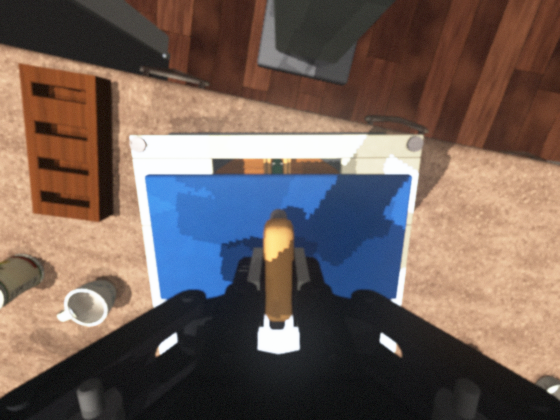

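The plate is centred 2.6 mm toward the robot of the TCP, so I'll correct for that. Lower it to just above the cover and settle.

```bash
python3 -m inch '[{"slide":[-0.34,-0.08,4],"turn":0,"grip":0.7},{"slide":[-0.34,-0.08,8],"turn":0,"grip":0.7},{"slide":[-0.34,-0.08,11],"turn":0,"grip":0.7},{"slide":[-0.34,-0.08,12.4],"turn":0,"grip":0.7},{"slide":[-0.34,-0.08,12.4],"turn":0,"grip":0.7},{"slide":[-0.34,-0.08,12.4],"turn":0,"grip":0.7},{"slide":[-0.34,-0.08,12.4],"turn":0,"grip":0.7},{"slide":[-0.34,-0.08,12.4],"turn":0,"grip":0.7}]'; python3 - <<'E'
from h import *
p,M,s=pose();print(p);go([.4417,-.041,.1437],np.deg2rad(101.5));snap('wrist','w24')
P,im,d=cloud('w24');hsv=cv2.cvtColor(im,cv2.COLOR_RGB2HSV)
w=(hsv[:,:,0]>=100)&(hsv[:,:,0]<=125)&(hsv[:,:,1]>110)&(P[:,:,2]>.12)&(P[:,:,2]<.15);print('plate',cv2.minAreaRect(P[w][:,:2].astype(np.float32)),np.median(P[w][:,2]))
w=(abs(P[:,:,2]-.114)<.004)&(im.min(2)>110)&(np.hypot(P[:,:,0]-.52,P[:,:,1]+.025)<.25);print('cover',cv2.minAreaRect(P[w][:,:2].astype(np.float32)))
E
```

```text
time: 47.4
eef_pos: [0.4435, -0.042, 0.1589]
tcp_rot: [-0.1, 0.995, -0.001, 0.001]
contact_force: [-0.8, -0.6, -2.6]
opening: 0.145
finger_force: 79.8
[ 0.4434808  -0.04196342  0.15890434]
slide [0.16 0.13 1.52] turn 0.000 (alt -3.141) q6 -2.09
plate ((0.4415210783481598, -0.042168937623500824), (0.08113943785429001, 0.15220938622951508), 11.292584419250488) 0.13597759067459608
cover ((0.463290810585022, -0.037248849868774414), (0.16822513937950134, 0.3013319671154022), 11.404412269592285)
```

```bash
python3 -m inch '[{"slide":[0.2,0.08,0],"turn":0,"grip":0.7},{"slide":[0.2,0.08,0.3],"turn":0,"grip":0.7},{"slide":[0.2,0.08,0.6],"turn":0,"grip":0.7},{"slide":[0.2,0.08,0.9],"turn":0,"grip":0.7},{"slide":[0.2,0.08,1.2],"turn":0,"grip":0.7},{"slide":[0.2,0.08,1.4],"turn":0,"grip":0.7},{"slide":[0.2,0.08,1.5],"turn":0,"grip":0.7},{"slide":[0.2,0.08,1.5],"turn":0,"grip":0.7}]'
```

```text
time: 48.25
eef_pos: [0.4405, -0.0416, 0.1425]
tcp_rot: [-0.1, 0.995, 0.0, 0.0]
contact_force: [-0.8, 0.6, -1.9]
opening: 0.145
finger_force: 80.1
```

```bash
python3 -m inch '[{"slide":[0,0,0.15],"turn":0,"grip":0.7},{"slide":[0,0,0.15],"turn":0,"grip":0.7}]'; python3 -m inch '[{"slide":[0,0,0],"turn":0,"grip":3.5},{"slide":[0,0,0],"turn":0,"grip":3.5},{"slide":[0,0,0],"turn":0,"grip":3.5},{"slide":[0,0,0],"turn":0,"grip":3.5},{"slide":[0,0,-4],"turn":0,"grip":3.5},{"slide":[0,0,-9],"turn":0,"grip":3.5},{"slide":[0,0,-14],"turn":0,"grip":3.5},{"slide":[0,0,-15],"turn":0,"grip":3.5},{"slide":[0,0,-15],"turn":0,"grip":3.5}]'; python3 ball.py w25; python3 - <<'E'
from h import *
P,im,d=cloud('w25');hsv=cv2.cvtColor(im,cv2.COLOR_RGB2HSV)
w=(hsv[:,:,0]>=100)&(hsv[:,:,0]<=125)&(hsv[:,:,1]>110)&(P[:,:,2]>.1)&(P[:,:,2]<.15);Q=P[w];print('plate',w.sum(),cv2.minAreaRect(Q[:,:2].astype(np.float32)),np.median(Q[:,2]))
A=np.c_[Q[:,:2]-Q[:,:2].mean(0),np.ones(len(Q))];print('tilt',np.linalg.lstsq(A,Q[:,2],rcond=None)[0])
k=(P[:,:,2]>.186)&(P[:,:,2]<.197)&(im.max(2)<90)&(np.hypot(P[:,:,0]-.527,P[:,:,1]+.024)<.03)
print('knob',k.sum(),cv2.minAreaRect(P[k][:,:2].astype(np.float32)))
E
```

```text
time: 48.45
eef_pos: [0.4405, -0.0416, 0.1425]
tcp_rot: [-0.1, 0.995, 0.0, -0.0]
contact_force: [-6.6, 1.0, 6.6]
opening: 0.145
finger_force: 81.3
time: 49.35
eef_pos: [0.4417, -0.042, 0.2936]
tcp_rot: [-0.1, 0.995, -0.001, 0.003]
contact_force: [0.1, 0.8, -0.5]
opening: 0.407
finger_force: 0.0
ball 15 [0.5012 0.0484 0.2049] outward mm -16.38329270792458
[ 0.4405449  -0.04161708  0.29095055]
plate 8781 ((0.4392068386077881, -0.04187461733818054), (0.07913290709257126, 0.15122270584106445), 11.599579811096191) 0.11959330488152381
tilt [ 0.00117492 -0.00043537  0.11959504]
knob 583 ((0.5253793597221375, -0.024252915754914284), (0.04727339372038841, 0.015281302854418755), 11.896621704101562)
```

View pics/w25.png

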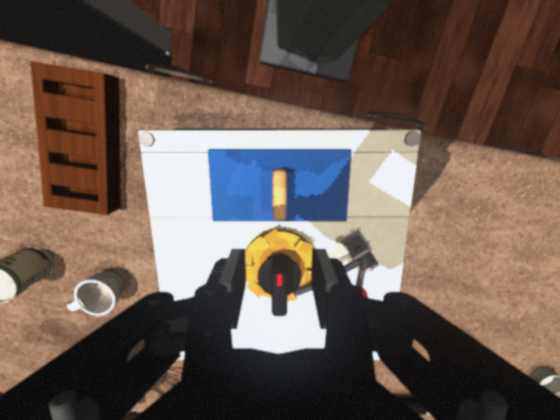

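The hatch sits flat (top at 119.6 mm) and square in the window. The knob is at home, the pawl down, and the arm clear.

```bash
python3 -c "
from plant import ctrl
print(ctrl.sign_off())"
```

```text
the job is handed in; nothing more can be done
None
```

I handed the job in at about 49 s; the judge returned no verdict. In my last measurements the three tins (green, blue, yellow) were home in pockets 0 to 2, the carousel at its home stop, the pawl down, and the hatch seated square and flat in the window.

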